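# Catch the sugar blocks and nest the pans

### The job

Gather all the palm sugar in the smallest steel pan: hold that pan up under the lip of the store chute so that its rim lifts the gate by the bar below, catch the blocks that slide out and let the gate fall shut again, and put in the loose blocks lying on the ledge too. Nest all the pans that are out, in size order one inside the other, each resting level on the floor of the next, with the biggest at the bottom standing near the middle of the round cork mat and the filled smallest one on top. Leave the lanterns, the mug and the comb alone.

Things in the scene. Friction and masses are not known exactly. Their poses are not given: they have to be found in the camera images.
- pan1: loose round steel pan, smallest and deepest of a set of four (always there); 104 mm across the rim, 94 across the foot, 80 high, wall 3, floor 4 thick, about 90 g. A straight bar handle, 14 wide and 10 high, top flush with the rim, reaches 56 mm out from the rim. Origin: centre of the underside; z up, +x along the handle
- pan1_grip (a point): centre of pan1's handle bar where it is best gripped: 84 mm from the pan's axis along its +x, 75 mm above its underside
- pan2: loose round steel pan, second smallest of a set of four (one of pan2, pan3, pan4 may be absent: None); 122 mm across the rim, 112 across the foot, 70 high, wall 3, floor 4 thick, about 110 g. A straight bar handle, 14 wide and 10 high, top flush with the rim, reaches 56 mm out from the rim. Origin: centre of the underside; z up, +x along the handle
- pan2_grip (a point): centre of pan2's handle bar where it is best gripped: 93 mm from the pan's axis along its +x, 65 mm above its underside
- pan3: loose round steel pan, third in size of a set of four (one of pan2, pan3, pan4 may be absent: None); 140 mm across the rim, 130 across the foot, 60 high, wall 3, floor 4 thick, about 130 g. A straight bar handle, 14 wide and 10 high, top flush with the rim, reaches 56 mm out from the rim. Origin: centre of the underside; z up, +x along the handle
- pan3_grip (a point): centre of pan3's handle bar where it is best gripped: 102 mm from the pan's axis along its +x, 55 mm above its underside
- pan4: loose round steel pan, largest and shallowest of a set of four (one of pan2, pan3, pan4 may be absent: None); 158 mm across the rim, 148 across the foot, 50 high, wall 3, floor 4 thick, about 150 g. A straight bar handle, 14 wide and 10 high, top flush with the rim, reaches 56 mm out from the rim. Origin: centre of the underside; z up, +x along the handle
- pan4_grip (a point): centre of pan4's handle bar where it is best gripped: 111 mm from the pan's axis along its +x, 45 mm above its underside
- chute: fixed wooden chute on a stand: open-topped slippery channel 58 mm wide, walls 34, floor 200 long tilted 28 degrees. Origin: on the ledge below the lip (floor's lower end, 180 mm up); +x level, pointing uphill: pieces slide off towards -x. Stand begins 50 mm uphill of the lip; free space below and before the lip. With the gate up, blocks leave within about 1 s at up to 1 m/s
- chute_lip (a point): middle of the lip, the lower edge of the chute's floor, 180 mm above the ledge; axes as the chute's
- gate (a joint): height of the chute's steel lifting gate, m: 0 shut, 0.040 fully up. Plate across the channel 8 mm uphill of the lip; blocks pass when above 0.033. 90 g, slides freely straight up, falls shut by itself when not held up. Two arms outside the channel join it to the lift bar below. Raised, its top is 104 mm above the lip
- gate_bar (a point): middle of the underside of the gate's lift bar (96 mm long across the chute, 18 wide, 8 thick), which hangs below the chute: gate shut, 50 mm below the lip and 12 mm uphill of it; it rises with the gate. The rim of a pan raised from below pushes it up, with the pan's mouth under the lip (pan axis about 28 mm downhill of the lip for pan1). Axes as the chute's
- block1: loose brown block of hard, slippery palm sugar, 28 x 38 x 22 mm (x, y, z), about 27 g, edges rounded; one of the three (block1 lowest) that start in the chute behind the gate, 38 mm side across it. Origin: centre of its underside (28 x 38 mm face)
- block2: loose brown block of hard, slippery palm sugar, 28 x 38 x 22 mm (x, y, z), about 27 g, edges rounded; one of the three (block1 lowest) that start in the chute behind the gate, 38 mm side across it. Origin: centre of its underside (28 x 38 mm face)
- block3: loose brown block of hard, slippery palm sugar, 28 x 38 x 22 mm (x, y, z), about 27 g, edges rounded; one of the three (block1 lowest) that start in the chute behind the gate, 38 mm side across it. Origin: centre of its underside (28 x 38 mm face)
- block4: loose brown block of hard, slippery palm sugar, 28 x 38 x 22 mm (x, y, z), about 27 g, edges rounded; starts lying flat on the ledge; two or all three of block4, block5, block6 are there (absent: None). Origin: centre of its underside (28 x 38 mm face)
- block5: loose brown block of hard, slippery palm sugar, 28 x 38 x 22 mm (x, y, z), about 27 g, edges rounded; starts lying flat on the ledge; two or all three of block4, block5, block6 are there (absent: None). Origin: centre of its underside (28 x 38 mm face)
- block6: loose brown block of hard, slippery palm sugar, 28 x 38 x 22 mm (x, y, z), about 27 g, edges rounded; starts lying flat on the ledge; two or all three of block4, block5, block6 are there (absent: None). Origin: centre of its underside (28 x 38 mm face)
- mat: fixed round cork mat, 190 mm across and 6 mm thick, on the ledge. Origin: centre of its underside
- lantern1: green plastic solar lantern, 80 mm across, about 150 mm high, loose; bystander. Origin: centre of the underside
- lantern2: second green solar lantern like the first; bystander
- mug: stainless steel mug, 76 mm across and 85 mm high, loose; bystander. Origin: centre of the underside
- comb: red plastic comb 150 mm long lying flat, loose; bystander. Origin: centre of the underside

How it is judged:
On the way:
1. the smallest pan, held clear of the ledge with its mouth under the lip, has the gate raised (value of joint gate above 0.012 m and height (world z) of pan1 above 0.04 m and horizontal distance between pan1 and chute_lip below 0.06 m), for 0.1 s.
At the end, for the whole second after the job is handed in: All blocks in the smallest pan (within 52 mm of its axis). Each pan inside every larger one present (axes within 30 mm, underside 2 to 20 mm above the larger one's), upright within 0.12 rad, within 60 mm of the mat's centre, smallest underside below 32 mm; gate below 6 mm; all at rest, released (horizontal distance between each of block1, block2, block3, block4, block5, block6 and pan1 below 0.052 m and z of block1 in the frame of pan1 between 0 and 0.11 m and linear speed of each of block1, block2, block3, block4, block5, block6, pan1, pan2, pan3, pan4 below 0.03 m/s and z of block2 in the frame of pan1 between 0 and 0.11 m and z of block3 in the frame of pan1 between 0 and 0.11 m and z of block4 in the frame of pan1 between 0 and 0.11 m and z of block5 in the frame of pan1 between 0 and 0.11 m and z of block6 in the frame of pan1 between 0 and 0.11 m and angle between each of pan1, pan2, pan3, pan4's own z axis and vertical below 0.12 rad and horizontal distance between each of pan1, pan2, pan3, pan4 and mat below 0.06 m and horizontal distance between pan1 and pan2 below 0.03 m and z of pan1 in the frame of pan2 between 0.002 and 0.02 m and horizontal distance between each of pan1, pan2 and pan3 below 0.03 m and z of pan1 in the frame of pan3 between 0.002 and 0.02 m and horizontal distance between each of pan1, pan2, pan3 and pan4 below 0.03 m and z of pan1 in the frame of pan4 between 0.002 and 0.02 m and z of pan2 in the frame of pan3 between 0.002 and 0.02 m and z of pan2 in the frame of pan4 between 0.002 and 0.02 m and z of pan3 in the frame of pan4 between 0.002 and 0.02 m and height (world z) of pan1 below 0.032 m and value of joint gate below 0.006 m); the robot touches nothing.
It fails at once if the lantern1 is pushed more than 40 mm (distance of lantern1 from where it was at the start of the episode above 0.04 m).
It fails at once if the lantern2 is pushed more than 40 mm (distance of lantern2 from where it was at the start of the episode above 0.04 m).
It fails at once if the mug is pushed more than 40 mm (distance of mug from where it was at the start of the episode above 0.04 m).
It fails at once if the comb is pushed more than 40 mm (distance of comb from where it was at the start of the episode above 0.04 m).
Of block4, block5, block6 only 2 to 3 are there at a start; the rules pass over those that are not, and their reading is None.
Of pan2, pan3, pan4 only 2 to 3 are there at a start; the rules pass over those that are not, and their reading is None.
At some moment in a run one of pan2, pan3, pan4 may be knocked a few centimetres aside while the robot is not near it.
It also fails if it takes over 210 s, if anything falls off the work surface, if the arm or the gripper's body presses on something with over 40 N, if the wrist force passes 120 N, or if a joint passes its speed limit or range.

### The arm

A 7-joint arm with a two-finger parallel gripper is mounted at the origin on the work surface. World frame = base frame: x ahead of the robot, y to its left, z up, the work surface at z = 0. Lengths are in m, angles in rad, forces in N, time in s.
With the tool pointing down it reaches from about 0.425 to 0.925 m from the base axis. Payload 6.8 kg.
Tool frame: the origin (TCP) lies at the very end of the fingers, on their centre line; the grasp point (between the pads) lies 19 mm behind it (grip_point_offset is the distance from the TCP to the grasp point, in m); z points along the fingers, y is the line along which they close (so a half turn about z gives the same grasp; the last joint's range is limited). The gripper opens to 85 mm and grips with 20 to 120 N. Pads are 22 mm wide; open, the fingers measure 114 mm over their backs; the gripper's body (76 mm by 85 mm) begins 54 mm behind the grasp point. The pads swing forward as they close: fully open they stand 13 mm farther back than shut.
Start: joints at [-1.41, 0.477, 0.022, 1.555, -0.011, 1.109, -0.083], TCP at [0.179, 0.651, 0.2] pointing down, gripper open.
Joint ranges: [-2.96, 2.96], [-0.34, 2.1], [-1.41, 1.46], [0.24, 2.44], [-1.37, 4.51], [0.17, 1.92], [-2.96, 2.96]. Speed limits (rad/s): [2.39, 2.39, 3.14, 3.14, 3.14, 3.14, 3.14].

### API

Orientations are given as a unit quaternion [w, x, y, z].
In Python, from station import * gives the robot as it stands.
- The arm moves only by the tool carry_out, never from a script. Its argument "rows" is text: rows parted by semicolons, each of 4 numbers parted by spaces: the shift along the world's x, y, z in mm, then the turn about the world's z in degrees. In form: dx dy dz yaw; .... A call has 1 to 10 rows; each row shifts and turns the commanded pose from where the row before left it; what a row does not reach is not made up. A row lasts 1/8 s, in which the tool goes at most 62.5 mm and 10.7 degrees, less where a joint would pass 70% of its speed; a pose out of reach is approached as far as the arm can. A call is refused whole if a number of a shift passes 62.5 or a number of a turn 10.7, either way. A call with a gripper value outside its range is refused whole. "claw" is the finger opening in mm, from 0 to 85.4, set as the call begins (left out, the last holds). The fingers move at their own pace and stop on an object; "force" is the grip in N (left out, the last holds). Time passes only in rows, so rows that do not move let the fingers close. It gives the time, the measured TCP pose, the force, the opening and the grip force at its end, in the units of the state.
- get_obs(): the state, without advancing time (a new reading comes with each control period).
- read_camera(name): name is "scene" or "top" or "wrist"; returns a dict with "img" (480x640x3 uint8, blue, green, red), "fov_y" (degrees; the focal length in pixels is half the picture's height over the tangent of half this angle, whatever the lens; pixels are square), "cx", "cy" (the principal point, pixels), "world_to_cam" (4x4, takes a point from world to camera coordinates). Camera axes: x right, y up, looking along -z (the intrinsics and any distortion apply to the point x, -y, -z); pixel columns grow to the right and rows downward; lengths in m; the calibration is good to about 2 mm. A picture is of the moment at which its call begins. There is no depth.
- hand_in(): hands the job in; it is judged then, once.
Trained networks look in the newest picture that a camera, given by its name, has taken for a name from the list of things; names that differ only in an ending like _2 or _b are one class to them, and where a whole thing is asked for, a point or a joint stands for the part that bears it (a point fixed in the world has none). Each returns a list of dicts, best first, with "confidence" (0 to 1); they miss things now and then, are a little off and sometimes report something else, mostly with a low value. They report only what shows in the picture. A call takes as long as a camera call.
- recognise(camera, thing): "centre" ([column, row] in pixels, amid what is visible of it).
- outline_of(camera, thing): "pixels" (480x640 bool, what is visible of it) and "centre" ([column, row] in pixels, amid what is visible of it).
- place_of(camera, thing): "centre" ([column, row] in pixels: a listed point, or the origin of a listed thing).
The state is a dict: "t": time; "q": joint angles; "joint_vel": joint speeds; "joint_torque": joint torques, N m; "eef_pos": TCP position; "tool_rot": TCP orientation; "contact_force": force on the tool from outside, world axes, zero at the start; "torque": the same for the moment, N m; "gripper_width": opening from 0.0 (shut) to 1.0 (fully open); "grasp_force": force on a finger pad.
Only numpy, scipy, OpenCV 4.12 (cv2) and the standard library are available. Lean on these libraries where they do the work, as an engineer would, in place of code of your own. Each camera call takes 0.05 s, during which the arm holds its last target. There are 200 camera calls.

## Working session

There is one attempt and no reset: what is moved stays moved. The work goes in short steps, Python scripts to look and compute and a tool call to move; the robot and the scene stay as the last step left them, time stands still between calls to the robot, and variables do not carry over. Pictures are saved under pics/ and viewed, at most 14 in all, crops included, and the job is handed in when it is done.

Besides the shell and the picture viewer there is one more tool, called as name(argument=value, ...), one argument or row to a line, values as JSON. carry_out: Moves the arm, as the interface text tells. Its arguments: {"type":"object","properties":{"rows":{"type":"string"},"claw":{"type":"number"},"force":{"type":"number"}},"required":["rows"]}

```bash
mkdir -p pics; cat > h.py <<'E'
from station import *
import numpy as np, cv2
def cam(n,save=None):
    c=read_camera(n)
    if save: cv2.imwrite('pics/'+save,c['img'])
    return c
def ray(c,px):
    f=240/np.tan(np.radians(c['fov_y'])/2)
    d=np.array([(px[0]-c['cx'])/f,-(px[1]-c['cy'])/f,-1.])
    M=np.linalg.inv(np.array(c['world_to_cam']))
    return M[:3,3],M[:3,:3]@d
def atz(c,px,z):
    o,d=ray(c,px); return o+d*(z-o[2])/d[2]
def proj(c,p):
    f=240/np.tan(np.radians(c['fov_y'])/2)
    q=np.array(c['world_to_cam'])@np.r_[p,1]
    return np.array([c['cx']+f*q[0]/-q[2],c['cy']-f*q[1]/-q[2]])
E
python3 - <<'E'
from h import *
print(get_obs())
for n in('top','scene'):
    c=cam(n,n+'0.png'); o,_=ray(c,(0,0)); print(n,{k:v for k,v in c.items() if k!='img'})
    for t,z in [('pan1',0),('pan1_grip',.075),('pan2',0),('pan2_grip',.065),('pan3',0),('pan3_grip',.055),('pan4',0),('pan4_grip',.045),('chute',0),('chute_lip',.18),('gate_bar',.13),('block1',.02),('block4',0),('mat',0),('lantern1',0),('mug',0),('comb',0)]:
        print(t,[(np.round(r['centre']).tolist(),round(r['confidence'],2),np.round(atz(c,r['centre'],z)[:2],3).tolist()) for r in place_of(n,t)])
E
```

```text
{'t': 0.0, 'q': array([-1.41013528,  0.4777847 ,  0.02232737,  1.55647783, -0.01149214,
        1.10931118, -0.08312279]), 'joint_vel': array([-0.00068678,  0.00064216, -0.00028965, -0.0013321 ,  0.00031391,
       -0.00072955,  0.00137752]), 'joint_torque': array([ 5.81496170e-04, -5.96448255e+01,  1.60839424e+00, -2.81202257e+01,
        1.25180781e-02,  9.41197271e-03,  8.80844368e-06]), 'eef_pos': array([0.17907517, 0.65011954, 0.19882473]), 'tool_rot': array([-5.47954336e-05,  1.33969936e-01,  9.90984964e-01, -9.24882010e-04]), 'contact_force': array([-0.18891244,  0.15589406,  0.36976066]), 'torque': array([ 0.01993418, -0.02927226, -0.00780892]), 'grasp_force': 0.0, 'gripper_width': 0.9981094766900936}
top {'fov_y': 57.22318158993992, 'cx': 322.16452436533507, 'cy': 251.71269698705362, 'world_to_cam': array([[-0.00878136, -0.99949816, -0.03043546,  0.01122546],
       [ 0.99823681, -0.01054897,  0.05841224, -0.57632062],
       [-0.05870399, -0.02986885,  0.99782849, -1.17926199],
       [ 0.        ,  0.        ,  0.        ,  1.        ]])}
pan1 [([240.0, 231.0], 0.87, [0.63
[... 3766 characters left out ...]
.58, [0.424, -0.128]), ([310.0, 202.0], 0.52, [0.433, 0.109]), ([388.0, 107.0], 0.48, [0.367, 0.557]), ([407.0, 103.0], 0.45, [0.399, 0.613]), ([223.0, 292.0], 0.44, [0.459, -0.257])]
block4 [([274.0, 226.0], 0.68, [0.403, -0.012]), ([398.0, 105.0], 0.61, [0.373, 0.601]), ([249.0, 253.0], 0.58, [0.414, -0.122]), ([310.0, 202.0], 0.52, [0.423, 0.118]), ([388.0, 107.0], 0.48, [0.356, 0.573]), ([407.0, 103.0], 0.45, [0.388, 0.63]), ([223.0, 292.0], 0.44, [0.45, -0.253])]
mat [([337.0, 243.0], 0.72, [0.577, 0.067])]
lantern1 [([372.0, 314.0], 0.97, [0.787, -0.033]), ([274.0, 376.0], 0.79, [0.713, -0.323])]
mug [([406.0, 271.0], 0.6, [0.776, 0.127])]
comb [([205.0, 393.0], 0.76, [0.618, -0.465])]
```

View pics/top0.png

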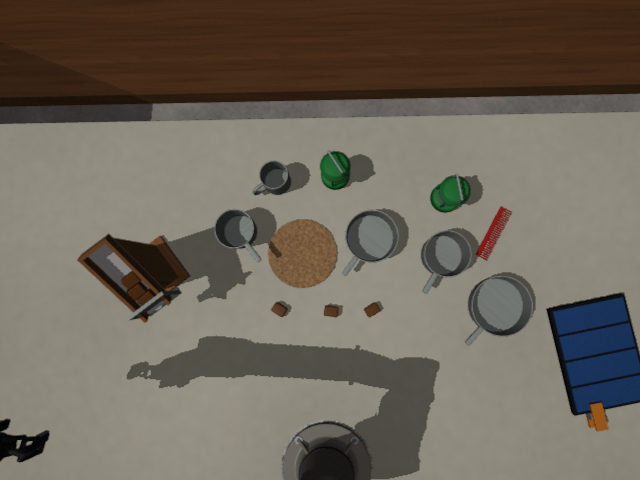

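View pics/scene0.png

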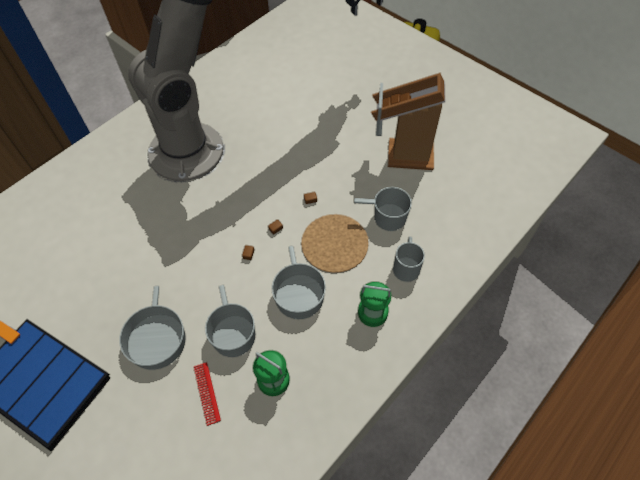

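Everything is found: four pans, three loose blocks at (280,310), (330,311) and (370,310) in top, and the chute at upper left. Next I need the chute's heading.

```bash
python3 - <<'E'
from h import *
t=cam('top');s=cam('scene')
a=cv2.resize(t['img'][220:340,60:220],None,fx=4.5,fy=4.5,interpolation=cv2.INTER_CUBIC)
b=cv2.resize(s['img'][60:180,350:460],None,fx=4.5,fy=4.5,interpolation=cv2.INTER_CUBIC)
cv2.imwrite('pics/ch_t.png',a);cv2.imwrite('pics/ch_s.png',b)
def tri(n):
    A=place_of('top',n);B=place_of('scene',n)
    if not(A and B): return
    (o,d),(p,e)=ray(t,A[0]['centre']),ray(s,B[0]['centre'])
    k=np.linalg.lstsq(np.c_[d,-e],p-o,rcond=None)[0]
    return np.round(np.r_[(o+d*k[0]+p+e*k[1])/2,np.linalg.norm(o+d*k[0]-p-e*k[1])],3)
for n in('gate_bar','chute_lip','pan1_grip','pan2_grip','pan3_grip'):print(n,tri(n))
for c in ('top','scene'):
  for o in outline_of(c,'chute')[:2]:
    m=o['pixels'];ys,xs=np.nonzero(m);print(c,o['confidence'],len(xs),xs.min(),xs.max(),ys.min(),ys.max())
E
```

```text
gate_bar [0.452 0.387 0.145 0.001]
chute_lip [0.439 0.383 0.189 0.003]
pan1_grip [0.571 0.175 0.085 0.005]
pan2_grip [ 0.482 -0.269  0.059  0.006]
pan3_grip [ 0.537 -0.064  0.058  0.002]
top 0.64 4983 78 188 235 321
scene 0.7 4674 371 444 73 169
```

View pics/ch_t.png

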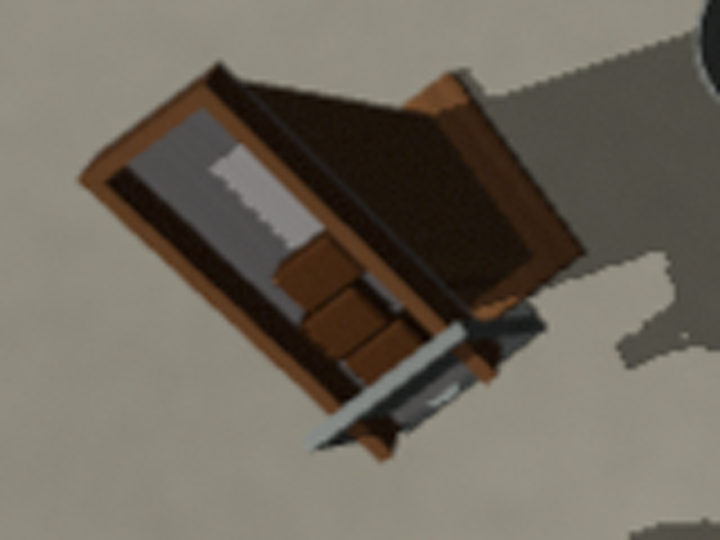

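View pics/ch_s.png

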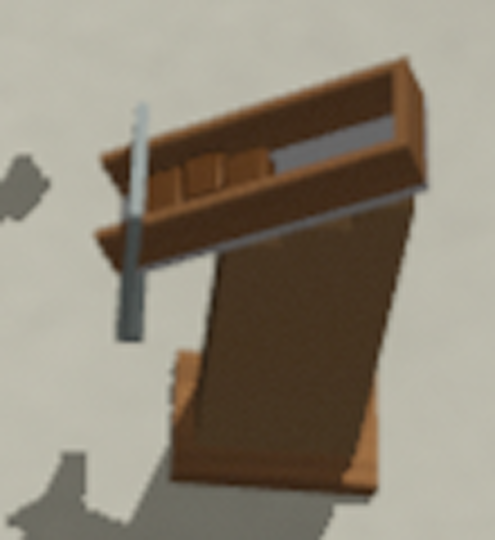

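```bash
python3 - <<'E'
from h import *
from scipy.optimize import least_squares
t=cam('top');s=cam('scene')
# (cam, end 0 low/1 high, side +1 left of uphill, px)
O=[(t,1,1,(77.8,260)),(t,1,-1,(108.9,234.4)),(t,0,1,(145.6,321.8)),(t,0,-1,(168.9,304)),
   (s,0,1,(372.9,95.1)),(s,0,-1,(371.6,112.2)),(s,1,1,(440,73.3)),(s,1,-1,(441.6,93.3))]
def pt(p,e,sd):
    x,y,a,w,L,dx=p; u=np.array([np.cos(a),np.sin(a)]);v=np.array([-u[1],u[0]])
    th=np.radians(28);X=(L*np.cos(th) if e else dx)-.034*np.sin(th); Z=.18+(L*np.sin(th) if e else dx*np.tan(th))+.034*np.cos(th)
    q=np.array([x,y])+u*X+v*sd*w; return np.r_[q,Z]
f=lambda p:np.concatenate([proj(c,pt(p,e,sd))-px for c,e,sd,px in O]+[[(p[5])*300]])
for a0 in(.8,):
    r=least_squares(f,[.445,.39,a0,.035,.2,0]);print(r.cost,np.round(r.x,4),np.degrees(r.x[2]));print(np.round(r.fun,1))
x,y,a=r.x[:3];u=np.array([np.cos(a),np.sin(a)])
for n,p in(('bar',np.r_[np.array([x,y])+.012*u,.13]),('lip',np.r_[x,y,.18])):print(n,p,proj(t,p),proj(s,p))
for cn in('top','scene'):
  for n in('gate_bar','chute_lip'):print(cn,n,[z['centre'] for z in place_of(cn,n)])
E
```

```text
14.076249752679663 [0.4409 0.3856 0.6151 0.0374 0.2014 0.0021] 35.241560027508456
[ 0.2 -1.9 -1.8  2.8 -1.5  0.4  1.8 -1.   0.1 -0.5 -0.6  1.6  0.9  0.7
 -1.1  0.6  0.6]
bar [0.45073401 0.39253604 0.13      ] [164.80508132 301.43653086] [379.07312374 124.78215143]
lip [0.44093329 0.38561174 0.18      ] [159.44313882 306.74680638] [376.17696481 112.32745886]
top gate_bar [[163.6, 302.6]]
top chute_lip [[158.6, 306.6]]
scene gate_bar [[403.7, 103.1], [377.8, 120.7], [404.6, 272.2]]
scene chute_lip [[378.4, 110.1], [377.1, 120.9]]
```

carry_out(
  rows="0 0 60 0; 0 0 60 0; 0 -20 60 0; 20 -40 20 0; 40 -50 0 10; 40 -50 0 10; 45 -50 0 10; 45 -50 0 9; 45 -50 0 9; 40 -50 0 0",
  claw=45,
  force=60,
)

```text
t: 4.05
eef_pos: [0.4419, 0.3048, 0.3994]
tool_rot: [0.0, -0.279, 0.96, 0.0]
contact_force: [0.5, 0.2, -0.4]
gripper_width: 0.529
grasp_force: 0.0
```

carry_out(
  rows="40 -50 0 0; 40 -50 0 0; 30 -40 -30 0; 0 0 -60 0; 0 0 -60 0; 0 0 0 0; 0 0 0 0",
)

```text
t: 4.92
eef_pos: [0.5502, 0.1695, 0.2516]
tool_rot: [0.002, -0.279, 0.96, 0.0]
contact_force: [0.2, 0.2, 1.4]
gripper_width: 0.527
grasp_force: 0.0
```

```bash
cat >> h.py <<'E'
def tri(n,A,B):
    (o,d),(p,e)=A,B
    k=np.linalg.lstsq(np.c_[d,-e],p-o,rcond=None)[0]
    return (o+d*k[0]+p+e*k[1])/2
def st():
    o=get_obs();q=o['tool_rot'];w,x,y,z=q
    print('t',round(o['t'],2),'tcp',np.round(o['eef_pos'],4),'yaw_y',round(float(np.degrees(np.arctan2(1-2*(x*x+z*z),2*(x*y-w*z)))),1),'F',np.round(o['contact_force'],1),'g',round(o['gripper_width']*85.4,1),round(float(o['grasp_force']),1),'q7',round(float(o['q'][6]),2))
def pans(cams=('top','scene','wrist'),names=(1,2,3,4)):
    H={1:.080,2:.070,3:.060,4:.050}
    for cn in cams:
        c=cam(cn)
        for i in names:
            for t,z in((f'pan{i}',0),(f'pan{i}_grip',H[i]-.005)):
                print(cn,t,[(np.round(atz(c,r['centre'],z)[:2],3).tolist(),round(r['confidence'],2)) for r in place_of(cn,t)][:5])
E
python3 - <<'E'
from h import *
st(); cam('wrist','w1.png'); pans(names=(1,))
E
```

```text
t 4.92 tcp [0.5502 0.1695 0.2516] yaw_y 122.3 F [0.2 0.2 1.4] g 45.0 0.0 q7 1.82
top pan1 [([0.436, -0.455], 0.92), ([0.64, 0.235], 0.91), ([0.604, -0.121], 0.76), ([0.556, -0.314], 0.66)]
top pan1_grip [([0.569, 0.18], 0.9), ([0.555, -0.298], 0.27)]
scene pan1 [([0.423, -0.461], 0.97), ([0.56, -0.32], 0.86), ([0.614, -0.129], 0.85), ([0.629, 0.226], 0.74)]
scene pan1_grip [([0.567, 0.182], 0.87), ([0.454, -0.154], 0.21)]
wrist pan1 [([0.612, -0.125], 0.83), ([0.637, 0.237], 0.78), ([0.421, 0.126], 0.19)]
wrist pan1_grip [([0.568, 0.186], 0.96)]
```

View pics/w1.png

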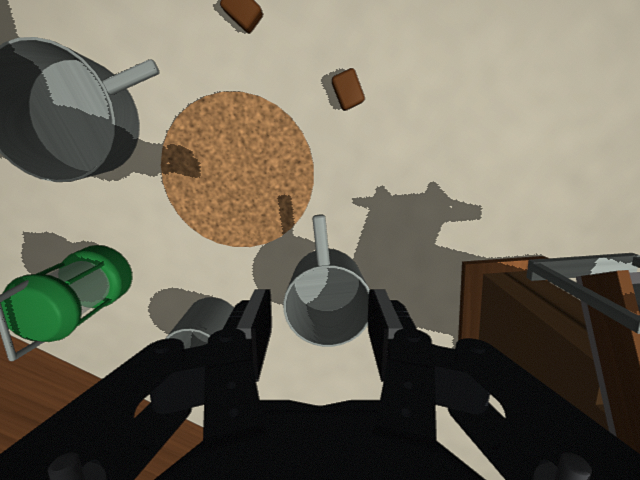

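The wrist view shows pan1 with its rim centre near (327,290) and its handle running up to (319,215). The mat, the mug and the chute stand clear of it.

carry_out(
  rows="9 7 -40 4; 9 7 -40 0; 0 0 -40 0; 0 0 -40 0; 0 0 -35 0; 0 0 0 0; 0 0 0 0",
)

```text
t: 6.3
eef_pos: [0.5679, 0.1831, 0.0554]
tool_rot: [0.001, -0.312, 0.95, 0.0]
contact_force: [-0.4, 0.9, -0.2]
gripper_width: 0.529
grasp_force: 0.0
```

carry_out(
  rows="0 0 0 0; 0 0 0 0; 0 0 0 0; 0 0 0 0; 0 0 0 0",
  claw=8,
  force=100,
)

```text
t: 6.92
eef_pos: [0.5668, 0.1829, 0.0541]
tool_rot: [-0.0, -0.312, 0.95, 0.0]
contact_force: [0.3, 0.2, -0.8]
gripper_width: 0.093
grasp_force: 0.0
```

```bash
python3 - <<'E'
from h import *
st(); pans(names=(1,),cams=('top','wrist'))
E
```

```text
t 6.92 tcp [0.5668 0.1829 0.0541] yaw_y 126.3 F [ 0.3  0.2 -0.8] g 8.0 0.0 q7 1.95
top pan1 [([0.614, -0.122], 0.87), ([0.56, -0.31], 0.68), ([0.491, 0.523], 0.6), ([0.433, -0.46], 0.59), ([0.643, 0.235], 0.57)]
top pan1_grip [([0.566, 0.183], 0.93)]
wrist pan1 [([0.637, 0.237], 0.68)]
wrist pan1_grip [([0.569, 0.183], 0.64), ([0.596, 0.204], 0.17)]
```

```bash
python3 - <<'E'
from h import *
w=cam('wrist','w2.png')
s=cam('scene');t=cam('top')
a=cv2.resize(s['img'][130:250,330:450],(400,400));b=cv2.resize(t['img'][190:290,190:290],(400,400))
c=cv2.resize(w['img'][130:330,220:420],(400,400))
cv2.imwrite('pics/m2.png',np.vstack([np.hstack([a,b])]))
cv2.imwrite('pics/m3.png',np.hstack([cv2.resize(w['img'],(533,400))[:, 60:460],a]))
E
```

```text
(no output)
```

View pics/m3.png

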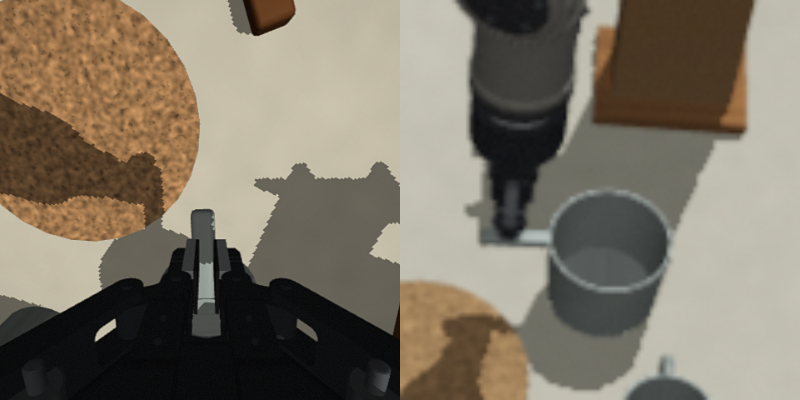

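The wrist view (left half) shows the handle lying between the fingers at about (203,260), but the pads are not pressing on it. I'll close further.

carry_out(
  rows="0 0 0 0; 0 0 0 0; 0 0 0 0; 0 0 0 0",
  claw=0,
  force=100,
)

```text
t: 7.88
eef_pos: [0.5669, 0.1829, 0.0541]
tool_rot: [-0.0, -0.312, 0.95, 0.0]
contact_force: [1.6, 0.3, -0.8]
gripper_width: 0.001
grasp_force: 0.0
```

```bash
python3 - <<'E'
from h import *
w=cam('wrist');s=cam('scene')
a=cv2.resize(s['img'][175:235,340:400],(400,400),interpolation=cv2.INTER_CUBIC)
c=cv2.resize(w['img'][230:410,230:410],(400,400),interpolation=cv2.INTER_CUBIC)
cv2.imwrite('pics/m4.png',np.hstack([c,a])); st()
E
```

```text
t 7.97 tcp [0.5668 0.1829 0.0541] yaw_y 126.3 F [ 1.  -0.1  0.3] g 0.1 0.0 q7 1.95
```

View pics/m4.png

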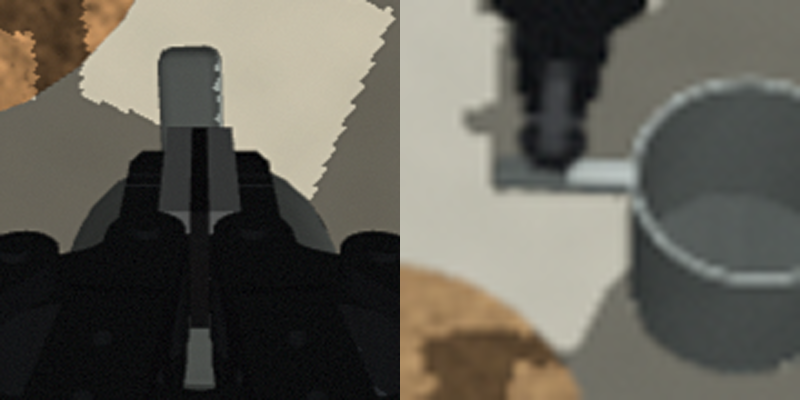

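```bash
python3 - <<'E'
from h import *
p=get_obs()['eef_pos']
for n in('scene','wrist','top'):
    c=cam(n)
    print(n,[(z,np.round(proj(c,np.r_[p[:2],z]),1)) for z in(.054,.075,.08,.1)],{r:[(np.round(k['centre'],1).tolist(),round(k['confidence'],2)) for k in place_of(n,r)[:1]] for r in('pan1_grip',)})
E
```

```text
scene [(0.054, array([362. , 205.2])), (0.075, array([362.4, 200.9])), (0.08, array([362.5, 199.9])), (0.1, array([362.8, 195.7]))] {'pan1_grip': [([362.2, 203.4], 0.74)]}
wrist [(0.054, array([319.2, 278.2])), (0.075, array([319.2, 293.9])), (0.08, array([319.2, 298.2])), (0.1, array([319.2, 318.2]))] {'pan1_grip': [([316.9, 296.0], 0.66)]}
top [(0.054, array([254.8, 255.2])), (0.075, array([253.3, 254.8])), (0.08, array([253. , 254.7])), (0.1, array([251.5, 254.3]))] {'pan1_grip': [([253.6, 254.1], 0.85)]}
```

The closed tips sit just above the handle, so the fingers reach less far down than the reading says. I'll open, go lower and try again.

carry_out(
  rows="0 0 0 0; 0 0 0 0; 0 0 0 0; 0 0 -10 0; 0 0 -8 0; 0 0 0 0",
  claw=40,
)

```text
t: 9.02
eef_pos: [0.566, 0.1826, 0.035]
tool_rot: [-0.001, -0.312, 0.95, -0.0]
contact_force: [-0.7, -0.3, 0.4]
gripper_width: 0.47
grasp_force: 0.0
```

carry_out(
  rows="0 0 0 0; 0 0 0 0; 0 0 0 0; 0 0 0 0; 0 0 0 0; 0 0 0 0",
  claw=0,
)

```text
t: 9.78
eef_pos: [0.567, 0.1829, 0.0364]
tool_rot: [0.0, -0.312, 0.95, 0.0]
contact_force: [-0.9, -0.9, 5.0]
gripper_width: 0.129
grasp_force: 98.6
```

```bash
python3 - <<'E'
from h import *
st();w=cam('wrist');s=cam('scene')
a=cv2.resize(s['img'][175:235,340:400],(400,400),interpolation=cv2.INTER_CUBIC)
c=cv2.resize(w['img'][230:410,230:410],(400,400),interpolation=cv2.INTER_CUBIC)
cv2.imwrite('pics/m5.png',np.hstack([c,a]))
E
```

```text
t 9.78 tcp [0.567  0.1829 0.0364] yaw_y 126.3 F [-0.9 -0.9  5. ] g 11.0 98.6 q7 1.95
```

carry_out(
  rows="0 0 10 0; 0 0 20 0; 0 0 20 0; 0 0 0 0; 0 0 0 0",
  force=120,
)

```text
t: 10.5
eef_pos: [0.5662, 0.1829, 0.0854]
tool_rot: [-0.001, -0.312, 0.95, 0.0]
contact_force: [0.4, 0.6, -1.1]
gripper_width: 0.119
grasp_force: 120.0
```

```bash
python3 - <<'E'
from h import *
st();w=cam('wrist');s=cam('scene')
a=cv2.resize(s['img'][150:270,330:450],(400,400),interpolation=cv2.INTER_CUBIC)
c=cv2.resize(w['img'][170:410,200:440],(400,400),interpolation=cv2.INTER_CUBIC)
cv2.imwrite('pics/m6.png',np.hstack([c,a]))
E
```

```text
t 10.5 tcp [0.5662 0.1829 0.0854] yaw_y 126.3 F [ 0.4  0.6 -1.1] g 10.1 120.0 q7 1.94
```

View pics/m6.png

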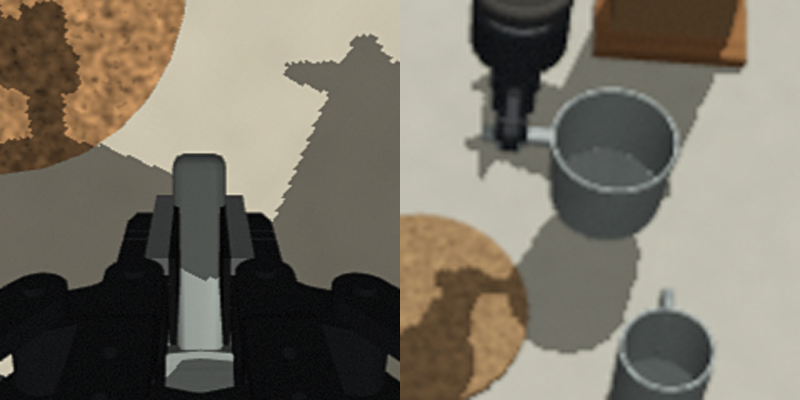

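Pan1 is held level (scene crop, about (610,160)). I'll carry it low, around the stand, to just downhill of the lip.

carry_out(
  rows="-20 6 -10 1.5; -40 11 -10 0; -40 11 0 0; -35 8 0 0; -30 20 0 0; -30 20 0 0; -18 20 0 0; 0 0 0 0; 0 0 0 0",
)

```text
t: 11.72
eef_pos: [0.3542, 0.2782, 0.0658]
tool_rot: [-0.0, -0.324, 0.946, -0.0]
contact_force: [0.5, -0.5, -1.1]
gripper_width: 0.12
grasp_force: 120.0
```

```bash
python3 - <<'E'
from h import *
st()
for n in('top','scene','wrist'):
    c=cam(n)
    print(n,[(np.round(atz(c,r['centre'],.03)[:2],3).tolist(),round(r['confidence'],2)) for r in place_of(n,'pan1')],[(np.round(atz(c,r['centre'],.105)[:2],3).tolist(),round(r['confidence'],2)) for r in place_of(n,'pan1_grip')],[(np.round(atz(c,r['centre'],.13)[:2],3).tolist(),round(r['confidence'],2)) for r in place_of(n,'gate_bar')],[(np.round(atz(c,r['centre'],.18)[:2],3).tolist(),round(r['confidence'],2)) for r in place_of(n,'chute_lip')])
cam('wrist','w7.png')
E
```

```text
t 11.72 tcp [0.3542 0.2782 0.0658] yaw_y 127.8 F [ 0.5 -0.5 -1.1] g 10.3 120.0 q7 1.54
top [([0.439, -0.448], 0.9), ([0.606, -0.121], 0.8), ([0.425, 0.331], 0.76), ([0.558, -0.314], 0.62), ([0.422, 0.126], 0.54), ([0.492, -0.277], 0.5), ([0.51, 0.527], 0.3)] [([0.359, 0.275], 0.7)] [([0.458, 0.406], 0.67), ([0.353, 0.273], 0.56)] [([0.442, 0.388], 0.71), ([0.555, 0.051], 0.48), ([0.465, 0.415], 0.29)]
scene [([0.426, 0.331], 0.89), ([0.613, -0.131], 0.83), ([0.438, -0.462], 0.81), ([0.571, -0.328], 0.68), ([0.582, 0.047], 0.37), ([0.726, -0.338], 0.21)] [([0.361, 0.271], 0.87)] [([0.44, 0.403], 0.67), ([0.75, -0.35], 0.41)] [([0.436, 0.399], 0.95), ([0.395, 0.225], 0.53)]
wrist [([0.419, 0.332], 0.69)] [([0.354, 0.281], 0.68)] [] []
```

View pics/w7.png

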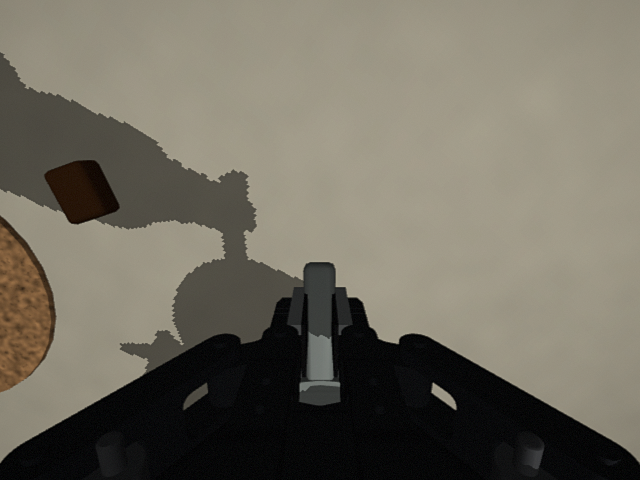

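The wrist view shows pan1's handle held straight at (320,330), with nothing near it. Moving under the lip and raising.

carry_out(
  rows="-3 21 0 0; -2 21 0 0; 0 0 0 0; 0 0 15 0; 0 0 0 0; 0 0 0 0",
)

```text
t: 13.28
eef_pos: [0.3491, 0.3206, 0.0814]
tool_rot: [0.0, -0.324, 0.946, 0.0]
contact_force: [-0.3, -0.7, -0.7]
gripper_width: 0.118
grasp_force: 120.0
```

```bash
python3 - <<'E'
from h import *
st();s=cam('scene');t=cam('top')
a=cv2.resize(s['img'][60:180,340:460],(400,400),interpolation=cv2.INTER_CUBIC)
b=cv2.resize(t['img'][230:350,90:210],(400,400),interpolation=cv2.INTER_CUBIC)
cv2.imwrite('pics/m8.png',np.hstack([b,a]))
E
```

```text
t 13.28 tcp [0.3491 0.3206 0.0814] yaw_y 127.8 F [-0.3 -0.7 -0.7] g 10.1 120.0 q7 1.46
```

View pics/m8.png

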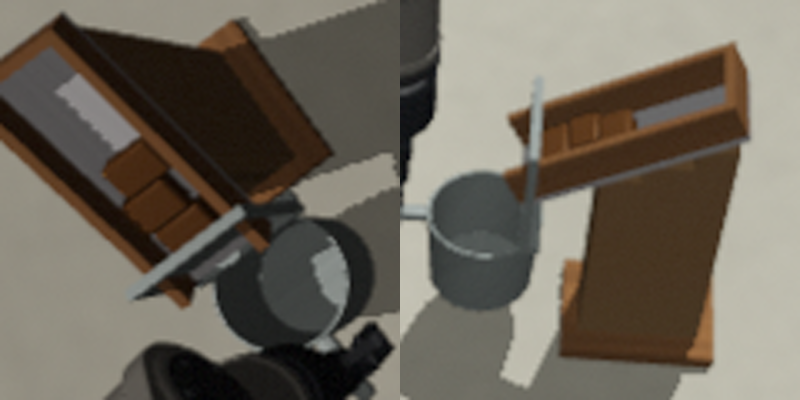

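```bash
python3 - <<'E'
from h import *
t=cam('top');s=cam('scene')
print(atz(t,(178.5,314),.125))
for n,c in(('top',t),('scene',s)):
    for r in place_of(n,'pan1'):
        p=atz(c,r['centre'],.045)
        if p[1]>.25: print(n,p)
    for k,z in(('chute_lip',.18),('gate_bar',.13),('pan1_grip',.12)):
        print(n,k,[(np.round(atz(c,r['centre'],z)[:2],3).tolist(),round(r['confidence'],2)) for r in place_of(n,k)][:2])
E
```

```text
[0.41925918 0.3597977  0.125     ]
top [0.41907598 0.3695152  0.045     ]
top chute_lip [([0.446, 0.39], 0.71), ([0.735, 0.112], 0.61)]
top gate_bar [([0.448, 0.399], 0.56)]
top pan1_grip [([0.356, 0.319], 0.75), ([0.705, -0.299], 0.52)]
scene [0.40930363 0.37326339 0.045     ]
scene chute_lip [([0.44, 0.379], 0.57)]
scene gate_bar [([0.444, 0.406], 0.61), ([0.748, -0.349], 0.26)]
scene pan1_grip [([0.356, 0.318], 0.67)]
```

carry_out(
  rows="3 2 10 0; 0 0 16 0; 0 0 16 0; 0 0 0 0; 0 0 0 0; 0 0 0 0; 0 0 0 0; 0 0 0 0",
)

```text
t: 14.88
eef_pos: [0.3516, 0.3226, 0.1227]
tool_rot: [-0.0, -0.324, 0.946, -0.0]
contact_force: [-0.5, -0.4, -2.9]
gripper_width: 0.116
grasp_force: 119.8
```

```bash
python3 - <<'E'
from h import *
st();s=cam('scene');t=cam('top')
a=cv2.resize(s['img'][60:180,340:460],(400,400),interpolation=cv2.INTER_CUBIC)
b=cv2.resize(t['img'][230:350,90:210],(400,400),interpolation=cv2.INTER_CUBIC)
cv2.imwrite('pics/m9.png',np.hstack([b,a]))
for n,c in(('top',t),('scene',s)):print(n,[(np.round(r['centre']).tolist(),round(r['confidence'],2)) for r in recognise(n,'block1')])
E
```

```text
t 14.88 tcp [0.3516 0.3226 0.1227] yaw_y 127.8 F [-0.5 -0.4 -2.9] g 9.9 119.8 q7 1.44
top [([279.0, 309.0], 0.65), ([175.0, 326.0], 0.64), ([373.0, 307.0], 0.61), ([500.0, 303.0], 0.52), ([330.0, 312.0], 0.47), ([450.0, 194.0], 0.35)]
scene [([356.0, 117.0], 0.67), ([249.0, 252.0], 0.54), ([310.0, 198.0], 0.5), ([273.0, 225.0], 0.47)]
```

View pics/m9.png

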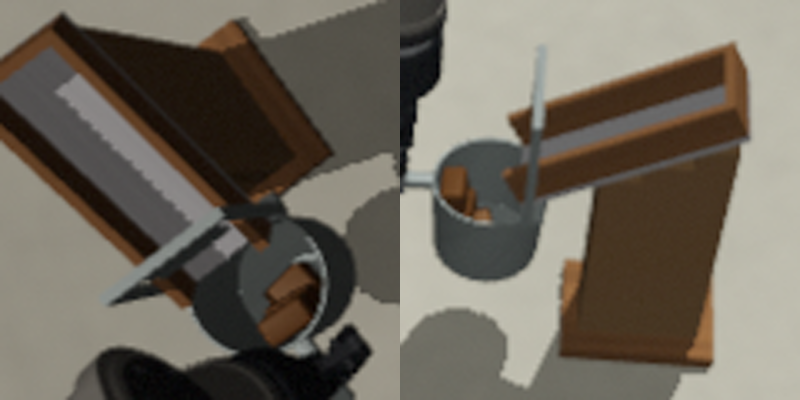

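All three blocks are in the pan (left crop about (290,300)) and the chute is empty. I'll lower, let the gate fall, and set pan1 back where it stood.

carry_out(
  rows="0 0 -15 0; 0 0 -20 0; 0 0 -22 0; 0 0 0 0; 0 -15 0 0; 0 -28 0 0; 16 -20 0 0; 30 -20 0 0; 30 -20 0 0; 30 -8 0 0",
)

```text
t: 16.32
eef_pos: [0.4592, 0.2096, 0.0672]
tool_rot: [0.001, -0.323, 0.946, -0.0]
contact_force: [0.4, -0.4, -2.5]
gripper_width: 0.119
grasp_force: 119.9
```

carry_out(
  rows="40 -11 0 0; 40 -11 0 0; 28 -5 0 0; 0 0 0 0; 0 0 -15 0; 0 0 -10 0; 0 0 -4 0; 0 0 0 0; 0 0 0 0",
)

```text
t: 17.45
eef_pos: [0.5656, 0.1852, 0.037]
tool_rot: [-0.0, -0.324, 0.946, 0.0]
contact_force: [-0.2, -0.3, -0.6]
gripper_width: 0.115
grasp_force: 120.1
```

```bash
python3 - <<'E'
from h import *
st()
E
```

```text
t 17.45 tcp [0.5656 0.1852 0.037 ] yaw_y 127.9 F [-0.2 -0.3 -0.6] g 9.8 120.1 q7 1.98
```

carry_out(
  rows="0 0 -1 0; 0 0 0 0; 0 0 0 0; 0 0 0 0; 0 0 40 0; 0 0 50 0; -30 -20 50 -10; -40 -20 0 -10; -40 -20 0 -10; -30 -5 0 -10",
  claw=40,
)

```text
t: 18.7
eef_pos: [0.4242, 0.1185, 0.1761]
tool_rot: [-0.0, 0.023, 1.0, 0.0]
contact_force: [0.5, 0.4, 0.4]
gripper_width: 0.472
grasp_force: 0.0
```

```bash
cat >> h.py <<'E'
def blocks(cn,z=.011):
    c=cam(cn); o=get_obs()['eef_pos']
    for r in outline_of(cn,'block4'):
        m=r['pixels'].astype(np.uint8)
        cnt=max(cv2.findContours(m,0,1)[0],key=cv2.contourArea)[:,0]
        P=np.array([atz(c,p,.02)[:2] for p in cnt])*1000
        (x,y),(w,h),a=cv2.minAreaRect(P.astype(np.float32))
        if w<h: a+=90  # angle of long side
        print(cn,'c',np.round([x,y],0),'size',np.round(sorted((w,h)),0),'long',round(a%180),round(r['confidence'],2))
E
python3 - <<'E'
from h import *
st();blocks('wrist');blocks('top');pans(cams=('top',))
E
```

```text
t 18.7 tcp [0.4242 0.1185 0.1761] yaw_y 87.4 F [0.5 0.4 0.4] g 40.3 0.0 q7 1.18
wrist c [419. 125.] size [30. 38.] long 56 0.94
wrist c [414. -13.] size [31. 42.] long 81 0.55
wrist c [ 692. -285.] size [22. 40.] long 162 0.28
top c [613. 226.] size [21. 37.] long 135 0.63
top c [ 420. -127.] size [26. 35.] long 123 0.54
top c [800. -33.] size [ 80. 105.] long 179 0.52
top pan1 [([0.434, -0.461], 0.8), ([0.554, -0.31], 0.77), ([0.635, 0.23], 0.75), ([0.45, 0.393], 0.71), ([0.604, -0.117], 0.6)]
top pan1_grip [([0.569, 0.191], 0.76)]
top pan2 [([0.434, -0.461], 0.8), ([0.554, -0.31], 0.77), ([0.635, 0.23], 0.75), ([0.45, 0.393], 0.71), ([0.604, -0.117], 0.6)]
top pan2_grip [([0.489, -0.267], 0.66)]
top pan3 [([0.434, -0.461], 0.8), ([0.554, -0.31], 0.77), ([0.635, 0.23], 0.75), ([0.45, 0.393], 0.71), ([0.604, -0.117], 0.6)]
top pan3_grip [([0.533, -0.06], 0.85), ([0.618, 0.227], 0.51)]
top pan4 [([0.434, -0.461], 0.8), ([0.554, -0.31], 0.77), ([0.635, 0.23], 0.75), ([0.45, 0.393], 0.71), ([0.604, -0.117], 0.6)]
top pan4_grip [([0.348, -0.388], 0.69), ([0.63, 0.23], 0.33)]
```

carry_out(
  rows="-4 4 -20 10; 0 0 -30 10; 0 0 -30 10; 0 0 -30 10; 0 0 -30 10; 0 0 -30 8; 0 0 -20 0; 0 0 0 0; 0 0 0 0",
  claw=45,
)

```text
t: 20.48
eef_pos: [0.4224, 0.1241, -0.0134]
tool_rot: [0.0, -0.468, 0.884, -0.0]
contact_force: [0.6, 0.3, -0.2]
gripper_width: 0.526
grasp_force: 0.0
```

```bash
python3 - <<'E'
from h import *
st();blocks('wrist')
w=cam('wrist');s=cam('scene')
a=cv2.resize(s['img'][160:240,270:350],(400,400),interpolation=cv2.INTER_CUBIC)
c=cv2.resize(w['img'][200:440,200:440],(400,400),interpolation=cv2.INTER_CUBIC)
cv2.imwrite('pics/m10.png',np.hstack([c,a]))
E
```

```text
t 20.48 tcp [ 0.4224  0.1241 -0.0134] yaw_y 145.8 F [ 0.6  0.3 -0.2] g 44.9 0.0 q7 2.29
wrist c [419. 123.] size [29. 44.] long 56 0.87
wrist c [414.  -8.] size [31. 34.] long 81 0.82
```

View pics/m10.png

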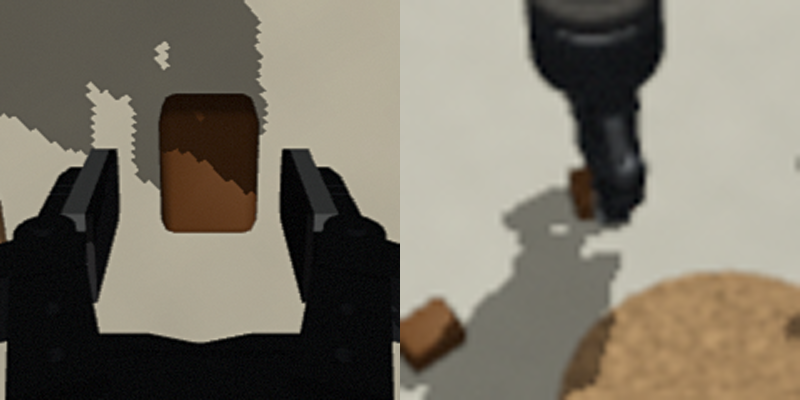

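The block sits centred between the fingers (left crop (208,165)). The tips are still above the ledge, so I'll go down slowly.

carry_out(
  rows="-2 -1 -4 0; 0 0 -4 0; 0 0 -2 0; 0 0 0 0; 0 0 0 0",
)

```text
t: 21.3
eef_pos: [0.4199, 0.1229, -0.0239]
tool_rot: [-0.0, -0.468, 0.884, -0.0]
contact_force: [0.1, -0.1, 0.3]
gripper_width: 0.527
grasp_force: 0.0
```

carry_out(
  rows="0 0 0 0; 0 0 0 0; 0 0 0 0; 0 0 0 0; 0 0 0 0",
  claw=0,
  force=40,
)

```text
t: 21.92
eef_pos: [0.42, 0.123, -0.0237]
tool_rot: [0.0, -0.468, 0.884, 0.0]
contact_force: [-1.6, -0.2, 5.5]
gripper_width: 0.315
grasp_force: 39.9
```

carry_out(
  rows="0 0 50 0; 0 0 60 0; 40 20 40 0; 45 23 0 0; 45 23 0 0; 45 23 0 0; 38 21 0 0; 0 0 -40 0; 0 0 -30 0; 0 0 0 0",
)

```text
t: 23.18
eef_pos: [0.6305, 0.2322, 0.0531]
tool_rot: [-0.003, -0.468, 0.884, 0.0]
contact_force: [0.9, 0.3, 0.6]
gripper_width: 0.315
grasp_force: 39.6
```

carry_out(
  rows="0 0 -8 0; 0 0 0 0; 0 0 0 0",
)

```text
t: 23.55
eef_pos: [0.6334, 0.2331, 0.0492]
tool_rot: [0.001, -0.468, 0.884, -0.0]
contact_force: [0.3, -0.5, -0.2]
gripper_width: 0.317
grasp_force: 39.6
```

```bash
python3 - <<'E'
from h import *
st();t=cam('top');s=cam('scene');w=cam('wrist')
a=cv2.resize(s['img'][150:250,330:430],(400,400),interpolation=cv2.INTER_CUBIC)
c=cv2.resize(w['img'][120:480,140:500],(400,400),interpolation=cv2.INTER_CUBIC)
cv2.imwrite('pics/m11.png',np.hstack([c,a]))
for n,c in(('top',t),('scene',s),('wrist',w)):
    print(n,[np.round(atz(c,r['centre'],0)[:2],3) for r in place_of(n,'pan1')],[np.round(atz(c,r['centre'],.075)[:2],3) for r in place_of(n,'pan1_grip')])
E
```

```text
t 23.55 tcp [0.6334 0.2331 0.0492] yaw_y 145.8 F [ 0.3 -0.5 -0.2] g 27.1 39.6 q7 2.25
top [array([ 0.43 , -0.465]), array([0.646, 0.242]), array([ 0.56 , -0.315])] [array([0.562, 0.186])]
scene [array([ 0.426, -0.467]), array([ 0.616, -0.128]), array([0.632, 0.236]), array([ 0.563, -0.322])] []
wrist [] [array([0.565, 0.186])]
```

View pics/m11.png

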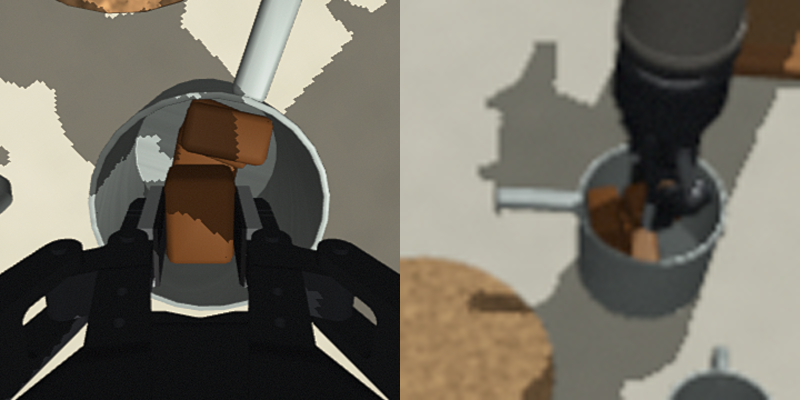

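The held block hangs inside pan1 and the other blocks lie toward the handle (left crop (230,135)). I'll release a little to the free side, then go for the middle block.

carry_out(
  rows="6 4 0 0; 0 0 0 0",
)

```text
t: 24.25
eef_pos: [0.6394, 0.2375, 0.0481]
tool_rot: [0.0, -0.468, 0.884, 0.0]
contact_force: [0.0, -0.1, 0.3]
gripper_width: 0.314
grasp_force: 39.6
```

carry_out(
  rows="0 0 0 0; 0 0 0 0; 0 0 45 0; 0 0 55 0; -25 -25 0 -10.5; -25 -30 0 -10.5; -25 -30 0 -10.5; -25 -30 0 -10.5; -25 -30 0 -10.5; -25 -30 0 -10.5",
  claw=42,
)

```text
t: 25.5
eef_pos: [0.488, 0.061, 0.1482]
tool_rot: [0.0, 0.066, 0.998, 0.0]
contact_force: [0.5, -0.4, -0.3]
gripper_width: 0.489
grasp_force: 0.0
```

carry_out(
  rows="-25 -30 0 -10.5; -20 -25 0 -10.5; -14 -20 0 -10.5; 0 0 0 -10.5; 0 0 0 -10.5; 0 0 0 -10.5; 0 0 0 -10.5; 0 0 0 -10.5; 0 0 0 -8; 0 0 0 0",
)

```text
t: 26.75
eef_pos: [0.4298, -0.013, 0.1482]
tool_rot: [-0.0, 0.761, 0.649, 0.0]
contact_force: [0.5, -1.4, 0.3]
gripper_width: 0.493
grasp_force: 0.0
```

```bash
python3 - <<'E'
from h import *
st();blocks('wrist');blocks('top')
E
```

```text
t 26.75 tcp [ 0.4298 -0.013   0.1482] yaw_y -9.1 F [ 0.5 -1.4  0.3] g 42.1 0.0 q7 -0.05
wrist c [415. -14.] size [27. 40.] long 81 0.9
wrist c [ 419. -122.] size [32. 44.] long 122 0.62
top c [ 420. -127.] size [32. 42.] long 123 0.42
```

carry_out(
  rows="-8 -1 -30 0; -7 0 -35 0; 0 0 -35 0; 0 0 -35 0; 0 0 -25 0; 0 0 -12 0; 0 0 0 0; 0 0 0 0",
)

```text
t: 27.95
eef_pos: [0.4153, -0.0141, -0.0235]
tool_rot: [0.0, 0.761, 0.648, 0.0]
contact_force: [-0.5, 0.5, 0.6]
gripper_width: 0.491
grasp_force: 0.0
```

carry_out(
  rows="0 0 0 0; 0 0 0 0; 0 0 0 0; 0 0 0 0; 0 0 0 0",
  claw=0,
)

```text
t: 28.58
eef_pos: [0.4155, -0.0139, -0.0233]
tool_rot: [0.0, 0.761, 0.648, 0.001]
contact_force: [-1.0, 0.0, 7.3]
gripper_width: 0.318
grasp_force: 41.7
```

carry_out(
  rows="0 0 50 0; 0 0 60 0; 22 25 40 0; 34 38 0 0; 34 38 0 0; 34 38 0 0; 34 38 0 0; 34 38 0 0; 30 35 0 0; 0 0 0 0",
)

```text
t: 29.82
eef_pos: [0.6377, 0.2402, 0.1253]
tool_rot: [0.0, 0.76, 0.65, 0.0]
contact_force: [-0.4, -0.5, -0.0]
gripper_width: 0.314
grasp_force: 40.8
```

```bash
python3 - <<'E'
from h import *
st();pans(cams=('top','scene'),names=(1,))
E
```

```text
t 29.82 tcp [0.6377 0.2402 0.1253] yaw_y -8.8 F [-0.4 -0.5 -0. ] g 26.8 40.8 q7 -0.18
top pan1 [([0.441, -0.463], 0.85), ([0.641, 0.238], 0.83), ([0.606, -0.126], 0.66), ([0.559, -0.304], 0.62)]
top pan1_grip [([0.563, 0.181], 0.8), ([0.603, -0.113], 0.32)]
scene pan1 [([0.554, -0.322], 0.91), ([0.426, -0.466], 0.85), ([0.632, 0.24], 0.75), ([0.609, -0.126], 0.69)]
scene pan1_grip []
```

carry_out(
  rows="0 -2 -30 0; 0 0 -25 0; 0 0 -10 0; 0 0 0 0; 0 0 0 0",
)

```text
t: 30.75
eef_pos: [0.6376, 0.2339, 0.0623]
tool_rot: [0.0, 0.761, 0.648, 0.001]
contact_force: [-0.4, 0.7, -0.3]
gripper_width: 0.314
grasp_force: 40.8
```

carry_out(
  rows="0 0 0 0; 0 0 0 0; 0 0 0 0; 0 0 45 0; 0 0 45 0; -25 -40 0 10; -25 -45 0 10; -25 -45 0 10; -25 -45 0 10; -25 -45 0 1",
  claw=42,
)

```text
t: 32.0
eef_pos: [0.5111, 0.0124, 0.1515]
tool_rot: [0.0, 0.485, 0.874, 0.0]
contact_force: [1.1, -0.3, -0.3]
gripper_width: 0.492
grasp_force: 0.0
```

carry_out(
  rows="-25 -45 0 0; -25 -45 0 0; -20 -40 0 0; -12 -10 0 0; 0 0 0 0; 0 0 0 0",
)

```text
t: 32.75
eef_pos: [0.4309, -0.1248, 0.1512]
tool_rot: [0.0, 0.485, 0.874, 0.0]
contact_force: [0.9, 0.5, -0.1]
gripper_width: 0.493
grasp_force: 0.0
```

```bash
python3 - <<'E'
from h import *
st();blocks('wrist')
E
```

```text
t 32.75 tcp [ 0.4309 -0.1248  0.1512] yaw_y 32.0 F [ 0.9  0.5 -0.1] g 42.1 0.0 q7 0.91
wrist c [ 417. -125.] size [28. 40.] long 121 0.88
```

carry_out(
  rows="-7 0 -30 0; -7 0 -35 0; 0 0 -35 0; 0 0 -35 0; 0 0 -28 0; 0 0 -12 0; 0 0 0 0; 0 0 0 0",
)

```text
t: 33.85
eef_pos: [0.4167, -0.1261, -0.0231]
tool_rot: [0.001, 0.486, 0.874, 0.0]
contact_force: [0.8, 0.2, -0.6]
gripper_width: 0.494
grasp_force: 0.0
```

carry_out(
  rows="0 0 0 0; 0 0 0 0; 0 0 0 0; 0 0 0 0; 0 0 0 0",
  claw=0,
)

```text
t: 34.48
eef_pos: [0.4168, -0.1261, -0.023]
tool_rot: [0.001, 0.486, 0.874, 0.001]
contact_force: [-0.5, 0.4, 6.9]
gripper_width: 0.314
grasp_force: 40.0
```

carry_out(
  rows="0 0 50 0; 0 0 60 0; 22 35 50 0; 28 48 0 0; 28 48 0 0; 28 48 0 0; 28 48 0 0; 28 48 0 0; 28 48 0 0; 26 36 0 0",
)

```text
t: 35.72
eef_pos: [0.6313, 0.2348, 0.1345]
tool_rot: [-0.0, 0.485, 0.875, 0.0]
contact_force: [0.1, -0.1, 0.4]
gripper_width: 0.312
grasp_force: 39.9
```

```bash
python3 - <<'E'
from h import *
st();pans(cams=('top',),names=(1,))
E
```

```text
t 35.73 tcp [0.6313 0.2348 0.1345] yaw_y 32.0 F [ 0.1 -0.1  0.4] g 26.6 39.9 q7 0.46
top pan1 [([0.439, -0.47], 0.91), ([0.638, 0.233], 0.84), ([0.558, -0.309], 0.79), ([0.613, -0.12], 0.73)]
top pan1_grip [([0.567, 0.187], 0.6)]
```

carry_out(
  rows="2 2 -30 0; 0 0 -25 0; 0 0 -10 0; 0 0 0 0; 0 0 0 0",
)

```text
t: 36.5
eef_pos: [0.6338, 0.2334, 0.0706]
tool_rot: [0.001, 0.486, 0.874, 0.001]
contact_force: [-0.5, 0.7, -0.1]
gripper_width: 0.313
grasp_force: 39.9
```

carry_out(
  rows="0 0 0 0; 0 0 0 0; 0 0 0 0; 0 0 50 0; 0 0 60 0; -20 -50 0 10; -25 -55 0 4; -25 -55 0 0; -25 -55 0 0; -25 -55 0 0",
  claw=42,
)

```text
t: 37.75
eef_pos: [0.5122, -0.0381, 0.1796]
tool_rot: [0.0, 0.376, 0.927, 0.0]
contact_force: [0.3, -0.4, -0.2]
gripper_width: 0.493
grasp_force: 0.0
```

carry_out(
  rows="-25 -55 0 0; -25 -55 0 0; -25 -55 0 0; -25 -55 0 0; -25 -55 0 0; -20 -45 0 0; -8 -10 -20 0; 0 0 -20 0; 0 0 0 0; 0 0 0 0",
)

```text
t: 39.0
eef_pos: [0.3604, -0.3665, 0.1399]
tool_rot: [0.0, 0.376, 0.927, -0.0]
contact_force: [-0.1, -0.5, 0.1]
gripper_width: 0.493
grasp_force: 0.0
```

```bash
python3 - <<'E'
from h import *
st();pans(names=(4,))
c=cam('top')
for cn in('top','scene'):
    c=cam(cn)
    for r in outline_of(cn,'mat')[:1]:
        m=r['pixels'].astype(np.uint8);cnt=max(cv2.findContours(m,0,1)[0],key=cv2.contourArea)
        P=np.array([atz(c,p,.006)[:2] for p in cnt[:,0]])*1000
        print('mat',cn,cv2.minEnclosingCircle(P.astype(np.float32)),cv2.fitEllipse(P.astype(np.float32)))
    print([(np.round(r['centre']).tolist(),np.round(atz(c,r['centre'],.04)[:2],3),round(r['confidence'],2)) for r in recognise(cn,'block1')])
E
```

```text
t 39.0 tcp [ 0.3604 -0.3665  0.1399] yaw_y 45.8 F [-0.1 -0.5  0.1] g 42.1 0.0 q7 1.83
top pan4 [([0.639, 0.243], 0.97), ([0.433, -0.468], 0.94), ([0.606, -0.124], 0.86)]
top pan4_grip [([0.343, -0.381], 0.9)]
scene pan4 [([0.553, -0.325], 0.98), ([0.635, 0.23], 0.95), ([0.425, -0.465], 0.62), ([0.607, -0.123], 0.6)]
scene pan4_grip [([0.351, -0.396], 0.56), ([0.604, 0.232], 0.4)]
wrist pan4 [([0.56, -0.319], 0.73), ([0.429, -0.453], 0.56)]
wrist pan4_grip [([0.35, -0.383], 0.58)]
mat top ((573.6780395507812, 61.24372100830078), 95.18941497802734) ((574.1165771484375, 61.032047271728516), (186.2467803955078, 186.90951538085938), 90.62899017333984)
[([228.0, 221.0], array([0.662, 0.259]), 0.64), ([236.0, 232.0], array([0.63 , 0.238]), 0.62), ([451.0, 194.0], array([ 0.725, -0.341]), 0.57), ([245.0, 222.0], array([0.656, 0.212]), 0.43)]
mat scene ((570.4326171875, 61.82550048828125), 97.91574096679688) ((569.1531372070312, 61.683143615722656), (187.52227783203125, 191.21534729003906), 32.63142776489258)
[([379.0, 205.0], array([0.598, 0.225]), 0.65), ([390.0, 201.0], array([0.611, 0.256]), 0.49)]
```

carry_out(
  rows="-6 -9 -30 0; -5 -9 -30 0; 0 0 -30 0; 0 0 -30 0; 0 0 -14 0; 0 0 0 0; 0 0 0 0",
)

```text
t: 40.67
eef_pos: [0.3496, -0.385, 0.0062]
tool_rot: [0.001, 0.376, 0.927, -0.0]
contact_force: [0.2, 0.0, -0.1]
gripper_width: 0.493
grasp_force: 0.0
```

carry_out(
  rows="0 0 0 0; 0 0 0 0; 0 0 0 0; 0 0 0 0; 0 0 0 0; 0 0 0 0",
  claw=0,
  force=120,
)

```text
t: 41.42
eef_pos: [0.3496, -0.3845, 0.0062]
tool_rot: [0.001, 0.376, 0.927, 0.0]
contact_force: [-0.7, 2.7, 8.3]
gripper_width: 0.119
grasp_force: 117.8
```

carry_out(
  rows="0 0 20 0; 0 0 40 0; 0 0 50 0; 0 0 30 0; 0 0 0 0; 0 0 0 0",
)

```text
t: 42.18
eef_pos: [0.3487, -0.3834, 0.1444]
tool_rot: [-0.001, 0.376, 0.927, 0.0]
contact_force: [0.1, 0.1, -2.2]
gripper_width: 0.121
grasp_force: 118.0
```

```bash
cat >> h.py <<'E'
def held(i,zp,cams=('top','scene','wrist')):
    H={1:.080,2:.070,3:.060,4:.050}[i];o=get_obs()['eef_pos']
    for cn in cams:
        c=cam(cn)
        P=[atz(c,r['centre'],zp)[:2] for r in place_of(cn,f'pan{i}')];G=[atz(c,r['centre'],zp+H-.005)[:2] for r in place_of(cn,f'pan{i}_grip')]
        print(cn,'pan-tcp',[np.round(p-o[:2],3).tolist() for p in P if np.linalg.norm(p-o[:2])<.16],'grip-tcp',[np.round(p-o[:2],3).tolist() for p in G if np.linalg.norm(p-o[:2])<.05])
E
python3 - <<'E'
from h import *
st();held(4,.14)
E
```

```text
t 42.17 tcp [ 0.3487 -0.3834  0.1444] yaw_y 45.9 F [ 0.1  0.1 -2.2] g 10.3 118.0 q7 1.87
top pan-tcp [[0.081, -0.071]] grip-tcp [[-0.003, 0.003]]
scene pan-tcp [[0.084, -0.08]] grip-tcp [[-0.005, -0.001]]
wrist pan-tcp [[0.099, 0.058]] grip-tcp [[-0.003, 0.003]]
```

carry_out(
  rows="15 30 0 0; 25 52 0 0; 25 55 0 0; 20 55 0 0; 15 55 0 0; 12 55 0 0; 10 55 0 0; 10 55 0 0; 5 55 0 0; 5 45 0 0",
)

```text
t: 43.88
eef_pos: [0.4911, 0.1303, 0.1453]
tool_rot: [0.0, 0.375, 0.927, 0.0]
contact_force: [0.6, -0.5, -1.4]
gripper_width: 0.125
grasp_force: 117.9
```

carry_out(
  rows="0 10 0 0; 0 0 -40 0; 0 0 -40 0; 0 0 0 0; 0 0 0 0",
)

```text
t: 44.5
eef_pos: [0.492, 0.137, 0.0664]
tool_rot: [0.001, 0.377, 0.926, 0.0]
contact_force: [-0.6, -0.2, -2.3]
gripper_width: 0.118
grasp_force: 118.0
```

```bash
python3 - <<'E'
from h import *
st();held(4,.058);pans(cams=('top',),names=(1,))
E
```

```text
t 44.5 tcp [0.492  0.137  0.0664] yaw_y 45.8 F [-0.6 -0.2 -2.3] g 10.1 118.0 q7 0.81
top pan-tcp [[0.087, -0.075]] grip-tcp [[-0.011, 0.006]]
scene pan-tcp [] grip-tcp [[0.003, 0.003]]
wrist pan-tcp [[0.095, 0.089]] grip-tcp [[-0.0, 0.002]]
top pan1 [([0.606, -0.125], 0.93), ([0.557, -0.313], 0.9), ([0.593, 0.062], 0.68), ([0.638, 0.241], 0.57)]
top pan1_grip [([0.566, 0.188], 0.8), ([0.437, 0.432], 0.47)]
```

carry_out(
  rows="0 0 -30 0; 0 0 -18 0; 0 0 -5 0; 0 0 -2 0; 0 0 0 0; 0 0 0 0",
)

```text
t: 45.85
eef_pos: [0.4894, 0.1382, 0.0117]
tool_rot: [-0.002, 0.376, 0.927, 0.0]
contact_force: [-11.9, 1.6, 22.0]
gripper_width: 0.12
grasp_force: 121.4
```

carry_out(
  rows="0 0 0 0; 0 0 0 0; 0 0 0 0; 0 0 50 0; 0 0 60 0; 10 -50 0 5; 10 -50 0 0; 10 -50 0 0; 5 -40 0 0; 0 0 0 0",
  claw=40,
)

```text
t: 47.1
eef_pos: [0.526, -0.0566, 0.1206]
tool_rot: [0.001, 0.338, 0.941, -0.001]
contact_force: [0.5, 0.5, -0.2]
gripper_width: 0.469
grasp_force: 0.0
```

```bash
python3 - <<'E'
from h import *
st();pans(names=(3,))
for cn in('top','scene'):
    c=cam(cn);print([np.round(atz(c,r['centre'],.006)[:2],3) for r in place_of(cn,'pan4')],[np.round(atz(c,r['centre'],.051)[:2],3) for r in place_of(cn,'pan4_grip')])
E
```

```text
t 47.1 tcp [ 0.526  -0.0566  0.1206] yaw_y 50.5 F [ 0.5  0.5 -0.2] g 40.0 0.0 q7 1.22
top pan3 [([0.605, -0.112], 0.81), ([0.629, 0.236], 0.73), ([0.771, 0.125], 0.71), ([0.555, -0.31], 0.57), ([0.654, 0.254], 0.29)]
top pan3_grip [([0.758, 0.128], 0.48), ([0.627, 0.227], 0.3)]
scene pan3 [([0.526, 0.087], 0.88), ([0.631, 0.235], 0.79), ([0.612, -0.119], 0.65), ([0.564, -0.325], 0.57), ([0.787, -0.035], 0.33)]
scene pan3_grip [([0.534, -0.068], 0.89)]
wrist pan3 [([0.559, -0.319], 0.88), ([0.613, -0.126], 0.86), ([0.535, 0.094], 0.64)]
wrist pan3_grip [([0.532, -0.063], 0.59)]
[array([ 0.556, -0.306]), array([0.536, 0.084]), array([ 0.62 , -0.118]), array([0.627, 0.24 ]), array([0.621, 0.24 ])] [array([0.451, 0.166])]
[array([0.631, 0.236]), array([ 0.56 , -0.326]), array([0.523, 0.086]), array([0.575, 0.049])] [array([0.458, 0.158]), array([0.782, 0.091]), array([0.656, 0.229]), array([ 0.52 , -0.055])]
```

Pan4 has been knocked about 45 mm off the mat's centre, so I'll put it back.

carry_out(
  rows="-15 50 0 -5; -15 50 0 0; -18 50 0 0; -15 45 0 0; -8 20 0 0; 0 0 0 0; 0 0 0 0",
)

```text
t: 48.72
eef_pos: [0.4555, 0.1615, 0.1204]
tool_rot: [0.0, 0.377, 0.926, -0.0]
contact_force: [0.2, -0.3, 0.0]
gripper_width: 0.469
grasp_force: 0.0
```

```bash
python3 - <<'E'
from h import *
st()
for cn in('top','scene','wrist'):
    c=cam(cn);print([np.round(atz(c,r['centre'],.006)[:2],3) for r in place_of(cn,'pan4')],[np.round(atz(c,r['centre'],.051)[:2],3) for r in place_of(cn,'pan4_grip')])
E
```

```text
t 48.73 tcp [0.4555 0.1615 0.1204] yaw_y 45.8 F [ 0.2 -0.3  0. ] g 40.1 0.0 q7 0.65
[array([0.638, 0.239]), array([ 0.558, -0.323]), array([ 0.608, -0.116]), array([0.537, 0.085]), array([0.571, 0.063]), array([0.638, 0.253]), array([0.445, 0.185])] [array([ 0.495, -0.274])]
[array([0.521, 0.09 ]), array([ 0.556, -0.328]), array([0.633, 0.231]), array([ 0.604, -0.133])] [array([0.458, 0.162])]
[array([0.629, 0.237]), array([0.534, 0.091])] []
```

carry_out(
  rows="0 0 -40 0; 0 0 -40 0; 0 0 -27 0; 0 0 0 0; 0 0 0 0",
)

```text
t: 49.8
eef_pos: [0.4558, 0.1627, 0.0141]
tool_rot: [0.0, 0.376, 0.927, 0.0]
contact_force: [0.7, -0.1, -0.3]
gripper_width: 0.469
grasp_force: 0.0
```

carry_out(
  rows="0 0 0 0; 0 0 0 0; 0 0 0 0; 0 0 0 0; 0 0 0 0; 0 0 0 0",
  claw=0,
)

```text
t: 50.55
eef_pos: [0.4556, 0.1636, 0.014]
tool_rot: [0.0, 0.376, 0.927, 0.001]
contact_force: [-0.6, 1.9, 7.8]
gripper_width: 0.118
grasp_force: 119.0
```

carry_out(
  rows="0 0 15 0; 0 0 15 0; 20 -13 0 0; 21 -13 0 0; 0 0 0 0; 0 0 0 0",
)

```text
t: 51.3
eef_pos: [0.4954, 0.1369, 0.0436]
tool_rot: [-0.0, 0.376, 0.927, -0.0]
contact_force: [0.1, 0.3, -1.9]
gripper_width: 0.119
grasp_force: 118.1
```

```bash
python3 - <<'E'
from h import *
st();held(4,.036)
E
```

```text
t 51.3 tcp [0.4954 0.1369 0.0436] yaw_y 45.8 F [ 0.1  0.3 -1.9] g 10.1 118.1 q7 0.86
top pan-tcp [[0.085, -0.082]] grip-tcp [[-0.009, 0.001]]
scene pan-tcp [[0.078, -0.078]] grip-tcp [[-0.002, -0.01]]
wrist pan-tcp [[0.106, 0.094]] grip-tcp [[-0.004, 0.004]]
```

carry_out(
  rows="0 0 -15 0; 0 0 -9 0; 0 0 -3 0; 0 0 0 0; 0 0 -2 0; 0 0 0 0",
)

```text
t: 52.5
eef_pos: [0.4963, 0.1366, 0.0148]
tool_rot: [0.0, 0.376, 0.927, 0.0]
contact_force: [-2.0, -0.4, 4.2]
gripper_width: 0.116
grasp_force: 118.9
```

carry_out(
  rows="0 0 0 0; 0 0 0 0; 0 0 0 0; 0 0 50 0; 0 0 55 0; 8 -50 0 5; 10 -50 0 0; 10 -50 0 0; 8 -48 0 0; 0 0 0 0",
  claw=40,
)

```text
t: 53.75
eef_pos: [0.5321, -0.0664, 0.1198]
tool_rot: [0.001, 0.339, 0.941, -0.001]
contact_force: [1.3, 0.5, -1.3]
gripper_width: 0.466
grasp_force: 0.0
```

```bash
python3 - <<'E'
from h import *
st();pans(names=(3,))
for cn in('top','scene','wrist'):
    c=cam(cn);print([np.round(atz(c,r['centre'],.006)[:2],3) for r in place_of(cn,'pan4')],[np.round(atz(c,r['centre'],.051)[:2],3) for r in place_of(cn,'pan4_grip')])
E
```

```text
t 53.75 tcp [ 0.5321 -0.0664  0.1198] yaw_y 50.4 F [ 1.3  0.5 -1.3] g 39.8 0.0 q7 1.24
top pan3 [([0.605, -0.121], 0.95), ([0.637, 0.245], 0.93), ([0.584, 0.06], 0.72), ([0.56, -0.316], 0.57), ([0.722, -0.338], 0.53)]
top pan3_grip [([0.606, -0.12], 0.29)]
scene pan3 [([0.64, 0.24], 0.92), ([0.554, -0.327], 0.92), ([0.612, -0.13], 0.86), ([0.577, 0.065], 0.86)]
scene pan3_grip []
wrist pan3 [([0.572, 0.066], 0.71), ([0.562, -0.32], 0.65), ([0.613, -0.123], 0.58)]
wrist pan3_grip [([0.533, -0.062], 0.89), ([0.587, -0.104], 0.75)]
[array([ 0.619, -0.118]), array([0.583, 0.057]), array([0.642, 0.238])] []
[array([ 0.615, -0.131]), array([0.643, 0.229]), array([ 0.566, -0.321]), array([0.572, 0.06 ]), array([ 0.458, -0.26 ])] [array([0.496, 0.139]), array([0.632, 0.247])]
[array([ 0.562, -0.315]), array([0.57 , 0.063]), array([ 0.612, -0.126])] [array([0.494, 0.141])]
```

carry_out(
  rows="1 3 -30 1.5; 0 0 -40 0; 0 0 -34 0; 0 0 0 0; 0 0 0 0",
)

```text
t: 55.28
eef_pos: [0.5338, -0.0587, 0.0163]
tool_rot: [0.001, 0.323, 0.946, 0.0]
contact_force: [1.3, -0.7, -0.3]
gripper_width: 0.467
grasp_force: 0.0
```

carry_out(
  rows="0 0 0 0; 0 0 0 0; 0 0 0 0; 0 0 0 0; 0 0 0 0; 0 0 0 0",
  claw=0,
)

```text
t: 56.02
eef_pos: [0.534, -0.0584, 0.0167]
tool_rot: [0.001, 0.323, 0.946, 0.001]
contact_force: [-2.7, -0.3, 7.6]
gripper_width: 0.12
grasp_force: 118.3
```

carry_out(
  rows="0 0 20 0; 0 0 40 0; 0 0 50 0; 0 0 10 0; 0 0 0 0; 0 0 0 0",
)

```text
t: 56.78
eef_pos: [0.532, -0.058, 0.134]
tool_rot: [-0.001, 0.323, 0.947, -0.0]
contact_force: [-0.3, -0.4, -1.6]
gripper_width: 0.119
grasp_force: 117.7
```

```bash
python3 - <<'E'
from h import *
st();held(3,.12)
E
```

```text
t 56.77 tcp [ 0.532 -0.058  0.134] yaw_y 52.4 F [-0.3 -0.4 -1.6] g 10.2 117.7 q7 1.25
top pan-tcp [[0.04, 0.106], [0.084, -0.052]] grip-tcp []
scene pan-tcp [[0.076, -0.072], [0.078, 0.064]] grip-tcp [[-0.001, -0.0]]
wrist pan-tcp [[0.08, -0.062], [-0.0, -0.146], [0.004, 0.092]] grip-tcp [[-0.0, 0.001]]
```

carry_out(
  rows="-15 25 0 10; -15 30 0 10; -15 30 0 10; -15 33 0 8; 0 0 0 0; 0 0 0 0; 0 0 -30 0; 0 0 0 0; 0 0 0 0",
)

```text
t: 58.35
eef_pos: [0.4736, 0.0587, 0.1058]
tool_rot: [0.0, -0.002, 1.0, -0.0]
contact_force: [0.7, -0.3, -0.3]
gripper_width: 0.123
grasp_force: 117.7
```

```bash
python3 - <<'E'
from h import *
st();held(3,.088)
for cn in('top','scene'):
    c=cam(cn);print('p4',[np.round(atz(c,r['centre'],.006)[:2],3) for r in place_of(cn,'pan4')],[np.round(atz(c,r['centre'],.051)[:2],3) for r in place_of(cn,'pan4_grip')])
E
```

```text
t 58.35 tcp [0.4736 0.0587 0.1058] yaw_y 90.2 F [ 0.7 -0.3 -0.3] g 10.5 117.7 q7 1.56
top pan-tcp [[0.101, 0.005]] grip-tcp []
scene pan-tcp [[0.132, -0.028]] grip-tcp [[0.009, -0.001]]
wrist pan-tcp [[0.089, 0.124], [0.101, 0.001]] grip-tcp [[0.002, 0.0]]
p4 [array([0.576, 0.066]), array([ 0.556, -0.304]), array([0.639, 0.235])] [array([0.574, 0.068])]
p4 [array([0.543, 0.102]), array([0.635, 0.226]), array([ 0.554, -0.321])] []
```

carry_out(
  rows="0 1 -25 0; 0 0 -12 0; 0 0 -12 0; 0 0 -12 0; 0 0 -10 0; 0 0 -5 0; 0 0 0 0; 0 0 0 0",
)

```text
t: 60.1
eef_pos: [0.4733, 0.0607, 0.0295]
tool_rot: [0.0, -0.003, 1.0, 0.0]
contact_force: [-0.5, 0.3, -1.7]
gripper_width: 0.121
grasp_force: 117.8
```

```bash
python3 - <<'E'
from h import *
st();held(3,.013,('top','wrist'))
E
```

```text
t 60.1 tcp [0.4733 0.0607 0.0295] yaw_y 90.3 F [-0.5  0.3 -1.7] g 10.4 117.8 q7 1.67
top pan-tcp [[0.1, 0.005]] grip-tcp []
wrist pan-tcp [[0.102, 0.0]] grip-tcp [[0.001, -0.0]]
```

carry_out(
  rows="0 0 -2 0; 0 0 -1 0; 0 0 0 0; 0 0 0 0",
)

```text
t: 60.9
eef_pos: [0.4727, 0.0608, 0.0267]
tool_rot: [-0.0, -0.003, 1.0, 0.0]
contact_force: [-4.0, -0.5, 10.5]
gripper_width: 0.122
grasp_force: 119.3
```

carry_out(
  rows="0 0 0 0; 0 0 0 0; 0 0 0 0; 0 0 50 0; 0 0 55 0; 0 -50 0 -10; 5 -55 0 -10; 5 -55 0 -10; 3 -55 0 -5; 0 -50 0 0",
  claw=40,
)

```text
t: 62.15
eef_pos: [0.4861, -0.2062, 0.1313]
tool_rot: [0.0, 0.298, 0.954, -0.0]
contact_force: [0.9, 0.0, -0.3]
gripper_width: 0.469
grasp_force: 0.0
```

carry_out(
  rows="0 -40 0 0; 0 -15 0 0; 0 0 0 0; 0 0 0 0",
)

```text
t: 62.65
eef_pos: [0.4863, -0.2574, 0.1309]
tool_rot: [-0.0, 0.297, 0.955, 0.001]
contact_force: [0.7, -0.1, 0.5]
gripper_width: 0.469
grasp_force: 0.0
```

```bash
python3 - <<'E'
from h import *
st();pans(names=(2,))
for cn in('top','scene'):
    c=cam(cn);print('p4g',[np.round(atz(c,r['centre'],.051)[:2],3) for r in place_of(cn,'pan4_grip')],'p3',[np.round(atz(c,r['centre'],.010)[:2],3) for r in place_of(cn,'pan3')],[np.round(atz(c,r['centre'],.065)[:2],3) for r in place_of(cn,'pan3_grip')])
E
```

```text
t 62.65 tcp [ 0.4863 -0.2574  0.1309] yaw_y 55.5 F [ 0.7 -0.1  0.5] g 40.0 0.0 q7 1.72
top pan2 [([0.638, 0.241], 0.94), ([0.565, -0.313], 0.63), ([0.574, 0.067], 0.61), ([0.653, 0.256], 0.29)]
top pan2_grip [([0.761, 0.127], 0.49)]
scene pan2 [([0.636, 0.229], 0.9), ([0.569, 0.061], 0.76), ([0.557, -0.321], 0.73), ([0.57, 0.064], 0.6)]
scene pan2_grip [([0.492, -0.27], 0.81)]
wrist pan2 [([0.563, -0.32], 0.75)]
wrist pan2_grip [([0.486, -0.269], 0.93)]
p4g [array([0.49 , 0.137]), array([0.621, 0.224])] p3 [array([0.635, 0.242]), array([ 0.557, -0.312]), array([0.568, 0.067]), array([0.655, 0.214]), array([0.434, 0.463])] [array([0.474, 0.056]), array([ 0.559, -0.304])]
p4g [array([0.496, 0.132])] p3 [array([ 0.556, -0.332]), array([0.569, 0.061]), array([0.573, 0.056]), array([0.639, 0.231])] [array([0.48 , 0.065]), array([0.372, 0.472])]
```

carry_out(
  rows="0 -6 -30 1; 1 -6 -40 0; 0 0 -35 0; 0 0 0 0; 0 0 0 0",
)

```text
t: 64.12
eef_pos: [0.4876, -0.2719, 0.0274]
tool_rot: [0.001, 0.29, 0.957, -0.0]
contact_force: [0.6, 0.1, -0.1]
gripper_width: 0.467
grasp_force: 0.0
```

carry_out(
  rows="0 0 0 0; 0 0 0 0; 0 0 0 0; 0 0 0 0; 0 0 0 0; 0 0 0 0",
  claw=0,
)

```text
t: 64.88
eef_pos: [0.4881, -0.2717, 0.0278]
tool_rot: [0.001, 0.29, 0.957, 0.0]
contact_force: [-0.7, 2.1, 7.5]
gripper_width: 0.119
grasp_force: 117.8
```

carry_out(
  rows="0 0 20 0; 0 0 40 0; 0 0 50 0; 0 0 20 0; 0 0 0 0; 0 0 0 0",
)

```text
t: 65.62
eef_pos: [0.4865, -0.2707, 0.1558]
tool_rot: [-0.001, 0.289, 0.957, 0.0]
contact_force: [-0.4, 0.7, -1.0]
gripper_width: 0.117
grasp_force: 117.6
```

```bash
python3 - <<'E'
from h import *
st();held(2,.13)
E
```

```text
t 65.62 tcp [ 0.4865 -0.2707  0.1558] yaw_y 56.3 F [-0.4  0.7 -1. ] g 10.0 117.6 q7 1.73
top pan-tcp [[0.075, -0.044]] grip-tcp [[-0.003, 0.001]]
scene pan-tcp [] grip-tcp [[0.001, -0.003]]
wrist pan-tcp [[0.075, -0.05]] grip-tcp [[-0.003, 0.001]]
```

carry_out(
  rows="0 30 0 10; 2 40 0 10; 2 45 0 10; 2 45 0 10; 2 45 0 10; 2 40 0 10; 3 33 0 10; 0 0 0 0; 0 0 -30 0; 0 0 0 0",
)

```text
t: 67.32
eef_pos: [0.4983, 0.0055, 0.1248]
tool_rot: [-0.002, -0.311, 0.951, -0.0]
contact_force: [-0.0, -0.3, 0.3]
gripper_width: 0.12
grasp_force: 117.6
```

carry_out(
  rows="0 0 0 0; 0 0 0 0",
)

```text
t: 67.58
eef_pos: [0.5008, 0.0063, 0.1272]
tool_rot: [0.001, -0.311, 0.95, -0.0]
contact_force: [0.4, -0.2, -1.3]
gripper_width: 0.116
grasp_force: 117.6
```

```bash
python3 - <<'E'
from h import *
st();held(2,.10);pans(cams=('scene','top'),names=(1,))
E
```

```text
t 67.58 tcp [0.5008 0.0063 0.1272] yaw_y 126.3 F [ 0.4 -0.2 -1.3] g 9.9 117.6 q7 2.24
top pan-tcp [[0.063, 0.06]] grip-tcp []
scene pan-tcp [[0.068, 0.039], [0.103, 0.019], [0.105, 0.012]] grip-tcp [[-0.003, -0.0]]
wrist pan-tcp [[0.069, 0.052]] grip-tcp [[-0.004, -0.003]]
scene pan1 [([0.573, 0.061], 0.88), ([0.525, 0.096], 0.74), ([0.633, 0.237], 0.57)]
scene pan1_grip [([0.564, 0.185], 0.66)]
top pan1 [([0.571, 0.063], 0.8), ([0.638, 0.238], 0.74), ([0.644, 0.221], 0.59)]
top pan1_grip [([0.567, 0.192], 0.88)]
```

carry_out(
  rows="1 2 -25 0; 0 0 -15 0; 0 0 -12 0; 0 0 -12 0; 0 0 -12 0; 0 0 -7 0; 0 0 0 0; 0 0 0 0",
)

```text
t: 69.32
eef_pos: [0.5013, 0.0087, 0.0435]
tool_rot: [0.0, -0.312, 0.95, -0.0]
contact_force: [0.4, -0.1, -1.4]
gripper_width: 0.119
grasp_force: 117.7
```

carry_out(
  rows="0 0 -2 0; 0 0 -1 0; 0 0 0 0; 0 0 0 0",
)

```text
t: 69.82
eef_pos: [0.501, 0.0082, 0.0416]
tool_rot: [0.0, -0.311, 0.95, 0.0]
contact_force: [-7.0, -2.0, 16.3]
gripper_width: 0.12
grasp_force: 120.0
```

carry_out(
  rows="0 0 0 0; 0 0 0 0; 0 0 0 0; 0 0 50 0; 0 0 55 0; 8 45 0 0; 15 45 0 0; 15 45 0 0; 14 25 0 0; 8 8 0 0",
  claw=40,
)

```text
t: 71.08
eef_pos: [0.5612, 0.1786, 0.1449]
tool_rot: [-0.0, -0.313, 0.95, 0.0]
contact_force: [0.1, 0.1, -0.0]
gripper_width: 0.469
grasp_force: 0.0
```

carry_out(
  rows="0 0 0 0; 0 0 0 0",
)

```text
t: 71.32
eef_pos: [0.5607, 0.1747, 0.1452]
tool_rot: [-0.0, -0.311, 0.951, -0.0]
contact_force: [0.1, -0.2, 0.1]
gripper_width: 0.467
grasp_force: 0.0
```

```bash
python3 - <<'E'
from h import *
st();pans(names=(1,))
for cn in('top','scene','wrist'):
    c=cam(cn);print('p4g',[np.round(atz(c,r['centre'],.051)[:2],3) for r in place_of(cn,'pan4_grip')],'p2',[np.round(atz(c,r['centre'],.014)[:2],3) for r in place_of(cn,'pan2')],[np.round(atz(c,r['centre'],.079)[:2],3) for r in place_of(cn,'pan2_grip')])
E
```

```text
t 71.33 tcp [0.5607 0.1747 0.1452] yaw_y 126.2 F [ 0.1 -0.2  0.1] g 39.9 0.0 q7 1.97
top pan1 [([0.564, 0.072], 0.84), ([0.631, 0.236], 0.74)]
top pan1_grip [([0.571, 0.189], 0.64)]
scene pan1 [([0.636, 0.235], 0.95), ([0.563, 0.061], 0.87), ([0.57, 0.062], 0.74), ([0.549, 0.063], 0.71)]
scene pan1_grip [([0.565, 0.176], 0.74)]
wrist pan1 [([0.576, 0.056], 0.7), ([0.632, 0.24], 0.66)]
wrist pan1_grip []
p4g [array([0.489, 0.142])] p2 [array([0.639, 0.242]), array([0.56 , 0.069])] [array([0.502, 0.01 ]), array([0.628, 0.231])]
p4g [array([0.494, 0.143])] p2 [array([0.572, 0.054]), array([0.555, 0.055]), array([0.578, 0.057]), array([0.642, 0.219])] [array([ 0.497, -0.004])]
p4g [array([0.492, 0.141])] p2 [array([0.629, 0.234]), array([0.49 , 0.144])] [array([0.498, 0.005])]
```

carry_out(
  rows="5 10 -30 1.5; 0 0 -40 0; 0 0 -38 0; 0 0 0 0; 0 0 0 0",
)

```text
t: 73.0
eef_pos: [0.5671, 0.1867, 0.0385]
tool_rot: [0.001, -0.324, 0.946, -0.0]
contact_force: [0.2, 0.5, 0.5]
gripper_width: 0.467
grasp_force: 0.0
```

carry_out(
  rows="0 0 0 0; 0 0 0 0; 0 0 0 0; 0 0 0 0; 0 0 0 0; 0 0 0 0",
  claw=0,
)

```text
t: 73.75
eef_pos: [0.567, 0.1869, 0.0393]
tool_rot: [0.001, -0.324, 0.946, 0.0]
contact_force: [-2.2, -1.1, 7.7]
gripper_width: 0.116
grasp_force: 118.2
```

carry_out(
  rows="0 0 15 0; 0 0 30 0; 0 0 40 0; 0 0 40 0; 0 0 0 0; 0 0 0 0",
)

```text
t: 74.5
eef_pos: [0.5652, 0.1865, 0.162]
tool_rot: [-0.001, -0.324, 0.946, 0.0]
contact_force: [-0.6, 0.4, -3.8]
gripper_width: 0.119
grasp_force: 118.3
```

```bash
python3 - <<'E'
from h import *
st();held(1,.125)
E
```

```text
t 74.5 tcp [0.5652 0.1865 0.162 ] yaw_y 127.8 F [-0.6  0.4 -3.8] g 10.1 118.3 q7 1.98
top pan-tcp [[-0.005, -0.129], [0.066, 0.043]] grip-tcp [[0.001, 0.0]]
scene pan-tcp [[0.065, 0.046]] grip-tcp [[0.002, -0.005]]
wrist pan-tcp [[0.063, 0.051]] grip-tcp [[-0.001, -0.001]]
```

carry_out(
  rows="-8 -12 0 -5; -10 -17 0 -6; -12 -18 0 -7; -12 -18 0 -7; -12 -18 0 -7; -11 -18 0 -6; -10 -18 0 -4; 0 0 0 0; 0 0 0 0; 0 0 -20 0",
)

```text
t: 76.2
eef_pos: [0.4931, 0.0692, 0.1433]
tool_rot: [0.002, 0.035, 0.999, 0.001]
contact_force: [0.0, -0.5, -2.4]
gripper_width: 0.12
grasp_force: 118.3
```

carry_out(
  rows="0 0 0 0; 0 0 0 0",
)

```text
t: 76.45
eef_pos: [0.4915, 0.0681, 0.1426]
tool_rot: [0.0, 0.036, 0.999, -0.0]
contact_force: [-0.0, 1.3, -2.7]
gripper_width: 0.114
grasp_force: 118.3
```

```bash
python3 - <<'E'
from h import *
st();held(1,.103)
for cn in('top','scene','wrist'):
    c=cam(cn);print('p2',[np.round(atz(c,r['centre'],.014)[:2],3) for r in place_of(cn,'pan2')],[np.round(atz(c,r['centre'],.079)[:2],3) for r in place_of(cn,'pan2_grip')])
E
```

```text
t 76.45 tcp [0.4915 0.0681 0.1426] yaw_y 85.9 F [-0.   1.3 -2.7] g 9.8 118.3 q7 1.46
top pan-tcp [[0.08, -0.006], [0.072, -0.005]] grip-tcp []
scene pan-tcp [[0.123, -0.057], [0.108, -0.052], [0.116, -0.047], [0.082, -0.014]] grip-tcp []
wrist pan-tcp [[0.083, -0.007]] grip-tcp [[-0.001, 0.001], [-0.042, -0.0]]
p2 [array([0.578, 0.071]), array([0.569, 0.073])] [array([0.501, 0.003]), array([0.757, 0.128])]
p2 [array([0.577, 0.052]), array([0.58 , 0.055]), array([0.542, 0.104]), array([0.559, 0.056])] [array([0.5  , 0.001]), array([0.386, 0.463])]
p2 [array([0.634, 0.056])] [array([0.499, 0.005])]
```

carry_out(
  rows="0 -1 -20 0; 0 0 -15 0; 0 0 -12 0; 0 0 -12 0; 0 0 -12 0; 0 0 -8 0; 0 0 -4 0; 0 0 0 0; 0 0 0 0",
)

```text
t: 78.47
eef_pos: [0.4914, 0.0667, 0.0596]
tool_rot: [0.0, 0.036, 0.999, 0.0]
contact_force: [0.2, 0.3, -1.8]
gripper_width: 0.121
grasp_force: 118.4
```

carry_out(
  rows="0 0 -2 0; 0 0 -2 0; 0 0 0 0; 0 0 0 0",
)

```text
t: 78.97
eef_pos: [0.4907, 0.067, 0.057]
tool_rot: [-0.001, 0.036, 0.999, 0.001]
contact_force: [-9.9, 0.0, 23.7]
gripper_width: 0.116
grasp_force: 121.8
```

carry_out(
  rows="0 0 1 0; 0 0 0 0",
)

```text
t: 79.22
eef_pos: [0.4911, 0.0669, 0.0573]
tool_rot: [0.0, 0.036, 0.999, 0.001]
contact_force: [-4.5, 0.3, 12.7]
gripper_width: 0.113
grasp_force: 120.2
```

carry_out(
  rows="0 0 0 0; 0 0 0 0; 0 0 0 0; 0 0 40 0; 0 0 60 0; 0 0 60 0; -10 -60 60 0; 0 -60 30 0; 0 -60 0 0; 0 -60 0 0",
  claw=40,
)

```text
t: 80.47
eef_pos: [0.4838, -0.1547, 0.2887]
tool_rot: [0.001, 0.036, 0.999, 0.0]
contact_force: [1.8, -0.7, -1.2]
gripper_width: 0.466
grasp_force: 0.0
```

carry_out(
  rows="0 -60 0 0; 0 -60 0 0; 0 0 0 0; 0 0 0 0",
)

```text
t: 80.97
eef_pos: [0.4836, -0.273, 0.2877]
tool_rot: [-0.0, 0.037, 0.999, 0.0]
contact_force: [0.0, 0.1, 0.2]
gripper_width: 0.466
grasp_force: 0.0
```

```bash
python3 - <<'E'
from h import *
st();t=cam('top');s=cam('scene')
a=cv2.resize(s['img'][60:300,260:460],(500,600),interpolation=cv2.INTER_CUBIC)
b=cv2.resize(t['img'][200:300,250:350],(300,300),interpolation=cv2.INTER_CUBIC)
b2=cv2.resize(t['img'][230:330,90:190],(300,300),interpolation=cv2.INTER_CUBIC)
cv2.imwrite('pics/end.png',np.hstack([np.vstack([b,b2]),a]))
for n,c in(('top',t),('scene',s)):
  for i,zz in((1,.018),(2,.014),(3,.01),(4,.006)):
    H={1:.075,2:.065,3:.055,4:.045}[i]
    print(n,i,[np.round(atz(c,r['centre'],zz)[:2],3).tolist() for r in place_of(n,f'pan{i}')],[np.round(atz(c,r['centre'],zz+H)[:2],3).tolist() for r in place_of(n,f'pan{i}_grip')])
  print([(np.round(atz(c,r['centre'],.04)[:2],3).tolist(),round(r['confidence'],2)) for r in recognise(n,'block1')])
E
```

```text
t 80.97 tcp [ 0.4836 -0.273   0.2877] yaw_y 85.8 F [0.  0.1 0.2] g 39.8 0.0 q7 2.14
top 1 [[0.582, 0.053]] [[0.495, 0.066]]
top 2 [[0.582, 0.054]] [[0.501, -0.002]]
top 3 [[0.582, 0.054]] [[0.475, 0.062], [0.499, 0.002]]
top 4 [[0.583, 0.054]] [[0.495, 0.14], [0.495, 0.002]]
[([0.546, 0.058], 0.66), ([0.58, 0.085], 0.64), ([0.606, 0.058], 0.63)]
scene 1 [[0.569, 0.048], [0.58, 0.059], [0.574, 0.049], [0.567, 0.057]] [[0.489, 0.062], [0.549, 0.046]]
scene 2 [[0.568, 0.05], [0.579, 0.061], [0.573, 0.05], [0.565, 0.059]] [[0.499, 0.0]]
scene 3 [[0.566, 0.052], [0.577, 0.063], [0.571, 0.052], [0.564, 0.061]] [[0.472, 0.066], [0.643, -0.467], [0.599, 0.032], [0.583, 0.036]]
scene 4 [[0.564, 0.054], [0.576, 0.064], [0.569, 0.054], [0.562, 0.063]] [[0.495, 0.143]]
[([0.372, 0.496], 0.69), ([0.551, 0.049], 0.6), ([0.565, 0.094], 0.6), ([0.522, 0.077], 0.56)]
```

View pics/end.png

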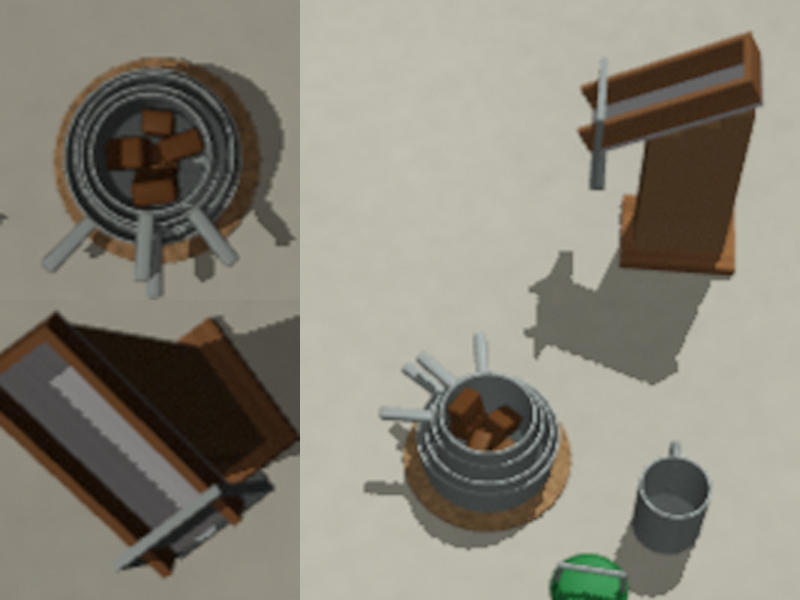

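All four pans are nested concentrically on the mat (left crop, about (150,155)) with the blocks inside. The chute is empty and its gate is shut.

```bash
python3 -c "
from station import *
print(hand_in())"
```

```text
the job is handed in; nothing more can be done
None
```

The job is handed in (no verdict came back): all four pans are nested near the mat's centre with the palm sugar in the smallest on top, and the chute is empty with its gate shut; I could not count all six blocks in the final picture.

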